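Carry the tall sample rack to the scale

ROBOT

A 6-joint arm with a two-finger parallel gripper is mounted at the origin on the work surface. World frame = base frame: x ahead of the robot, y to its left, z up, the work surface at z = 0. Lengths are in m, angles in rad, forces in N, time in s.
With the tool pointing down it reaches from about 0.35 to 0.975 m from the base axis. Payload 4.9 kg.
Tool frame: the origin (TCP) lies on the centre line of the jaws, within the pads' length; the fingertips stand 19 mm ahead of it and the grasp point (between the pads) is the TCP; z points along the fingers, y is the line along which they close (so a half turn about z gives the same grasp; the last joint's range is limited). The gripper opens to 85 mm and grips with 20 to 120 N. Pads are 22 mm wide; open, the fingers measure 114 mm over their backs; the gripper's body (76 mm by 85 mm) begins 54 mm behind the grasp point. The pads swing forward as they close: fully open they stand 13 mm farther back than shut.
Start: joints at [-1.378, 0.053, 1.613, -0, 1.476, -0.119], TCP at [0.192, -0.595, 0.25] pointing down, gripper open.
Joint ranges: [-3.01, 3.01], [-1.01, 2.22], [0.06, 2.58], [-1.02, 4.17], [0.09, 2.62], [-3.14, 3.14]. Speed limits (rad/s): [2.57, 2.57, 3.14, 3.14, 3.14, 3.14].

INTERFACE

Orientations are given as a unit quaternion [w, x, y, z].
In Python, from plant import state, grab_frame, ticket, spotter gives the robot as it stands.
- The arm moves only by the tool apply_moves, never from a script. Its argument "series" is a list of rows, each an object of numbers: "jaw": the closure, from 0 (fully open) to 1 (shut); "dx", "dy", "dz": the shift along the tool's x, y, z in mm; "turn": the turn about the tool's z in rad. A call has 1 to 5 rows; each row is the pose to reach, as a shift and turn from the pose commanded when the call began, along the tool's axes at that moment; what a row does not reach only later rows make up. A row lasts 1/12 s, in which the tool goes at most 41.7 mm and 7.16 degrees, less where a joint would pass 70% of its speed; a pose out of reach is approached as far as the arm can. A call with a gripper value outside its range is refused whole. The fingers move at their own pace and stop on an object; the grip force is fixed at half the most. Time passes only in rows, so rows that repeat a pose let the fingers close. It gives the time, the measured TCP pose, the force, the opening and the grip force at its end, in the units of the state.
- state(): the state, without advancing time (a new reading comes with each control period).
- grab_frame(name): name is "scene" or "top" or "wrist"; returns a dict with "pixels" (400x640x3 uint8, red, green, blue), "mtx" (3x3 intrinsics, pixels), "dist_coeffs" ([k1, k2, p1, p2, k3] as OpenCV has them; the pictures are not rectified), "camera_from_world" (4x4, takes a point from world to camera coordinates). Camera axes: x right, y down, z forward; pixel columns grow to the right and rows downward; lengths in m; the calibration is good to about 2 mm. A picture is of the moment at which its call begins. There is no depth.
- ticket.job_done(): hands the job in; it is judged then, once.
Trained networks look in a picture, given as the dict that the camera call returned (one of the last four; its "shot" number tells which), for a name from the list of things; names that differ only in an ending like _2 or _b are one class to them, and where a whole thing is asked for, a point or a joint stands for the part that bears it (a point fixed in the world has none). Each returns a list of dicts, best first, with "conf" (0 to 1); they miss things now and then, are a little off and sometimes report something else, mostly with a low value. They report only what shows in the picture. A call takes as long as a camera call.
- spotter.outline_of(picture, target): "region" (400x640 bool, what is visible of it) and "extent" ([left, top, right, bottom] in pixels, round what is visible of it).
The state is a dict: "time": time; "joint_pos": joint angles; "joint_vel": joint speeds; "joint_efforts": joint torques, N m; "tool_pos": TCP position; "tool_rot": TCP orientation; "contact_force": force on the tool from outside, world axes, zero at the start; "ft_torque": the same for the moment, N m; "gripper_width": opening from 0.0 (shut) to 1.0 (fully open); "grasp_force": force on a finger pad.
Only numpy, scipy, OpenCV 4.12 (cv2) and the standard library are available. Lean on these libraries where they do the work, as an engineer would, in place of code of your own. Each camera call takes 0.05 s, during which the arm holds its last target. There are 200 camera calls.

TASK

The tall sample rack stands loose on the carrier's sliding tray, which runs very easily on ball runners and has no catch. Lift the carrier by its grip and, by tilting it slightly, bring the rack to the middle of the carrier and keep it there for at least three seconds in the air; then carry it over, set it down gently on the pan of the bench scale, centred and lying along the pan, with the rack still in the middle of the carrier, and let go. Never let the tray run to an end of the carrier or the rack tip, do not touch the rack itself, and leave the other things on the table alone.

Things in the scene. Friction and masses are not known exactly. Their poses are not given: they have to be found in the camera images.
- carrier: Carrier: aluminium base 140 (x) by 360 mm (y), top 15 mm above the underside, on 4 rubber pads at x +-50, y +-110 mm; side rims along y, a black rubber stop (30 mm high) across each y end, two ball runners along y. A hoop over the middle (posts at x +-72 mm) carries the grip. About 0.34 kg. Origin: centre of the underside (pads); z up; y along its length, roughly world +y at the start.
- grip (a point): Centre of the carrier's grip: a straight black rubber bar across the top of the hoop, 100 mm long (carrier x), 36 mm thick (y), 34 mm high, 247 mm straight above the carrier's origin. Meant to be gripped from above with the fingers closing along the carrier's y; the rack passes 30 mm below the bar. Axes as the carrier's.
- tray (a joint): Place (m) of the sliding tray on the carrier's runners, along the carrier's +y, 0 in the middle; free travel to the stops +-0.114. White tray 114 (x) by 116 mm (y), low rim, about 0.08 kg, floor 30 mm above the carrier's underside. It has no catch and runs very easily: resistance of tray and load about 0.15 % of their weight, so 0.003 rad of slope sets it running. Starts at 0.045 to 0.065.
- rack: Tall sample rack standing loose on the sliding tray: steel frame 84 (x) by 76 (y) by 170 mm high with four small white trays, about 0.5 kg (-25 to +15 %). Top-heavy: centre of mass about 100 mm above its foot, it tips at about 0.36 rad. Origin: middle of its foot, 30 mm above the carrier's underside, up to 15 mm off the tray's middle; y along the carrier's y.
- scale: Bench scale, fixed: low white housing about 310 (x) by 290 mm (y), display and three keys on its -x side, flat steel pan 235 (x) by 300 mm (y) on top. Origin at table height below the housing; z up.
- pan (a point): Centre of the pan's top surface, 48 mm above the table; x and y along the pan's sides. The carrier lies along the pan when its y is along the pan's y (its ends then overhang by 30 mm each).
- bowl: Bystander: steel mixing bowl, 150 mm across, 60 mm high, at the back. Origin at the underside.
- jar: Bystander: clear jar with a white lid, 80 mm across, 110 mm high, at the back. Origin at the underside.
- bottle: Bystander: white bottle with a blue cap, 72 mm across, 190 mm high, at the back. Origin at the underside.
- tub: Bystander: open white tub, 150 by 190 mm, 60 mm high, at the right. Origin at the underside.
- brush: Bystander: brush lying on the table at the left.
- thermometer: Bystander: white probe thermometer, 210 mm long with its probe, 22 mm high, lying at the left.
- labels: Bystander: roll of paper labels standing on its face, 80 mm across, 45 mm high, near the robot at the right.

How it is judged:
On the way:
1. the carrier is held clear of the table and the scale (more than 20 mm up) with the rack within 25 mm of its middle, kept up for 3 s (height (world z) of carrier above 0.02 m and contact force between carrier and scale below 0.5 N and y of rack in the frame of carrier between -0.025 and 0.025 m), for 3 s.
At the end, for the whole second after the job is handed in: The carrier rests flat on the scale's pan, its middle within 30 mm of the pan's centre and its length within 0.15 rad of the pan's length; the rack stands upright and still (under 30 mm/s) on it, within 30 mm of the carrier's middle; the gripper has let go (horizontal distance between carrier and pan below 0.03 m and angle between the y axis of carrier and the y axis of pan, either way round below 0.15 rad and height (world z) of carrier between 0.042 and 0.056 m and angle between carrier's own z axis and vertical below 0.05 rad and y of rack in the frame of carrier between -0.03 and 0.03 m and angle between rack's own z axis and vertical below 0.1 rad and linear speed of each of rack, carrier below 0.03 m/s); the robot touches nothing.
It fails at once if the sliding tray runs to an end of its runners (more than 105 mm off the middle) (value of joint tray above 0.105 m or value of joint tray below -0.105 m).
It fails at once if the rack tips or leans (more than 0.2 rad) (angle between rack's own z axis and vertical above 0.2 rad).
It fails at once if the robot touches the rack (more than 2 N) (contact force between any of the arm, the fingers and rack above 2 N).
It fails at once if the carrier is slammed onto the scale (more than 60 N) (contact force between carrier and scale above 60 N).
It fails at once if a bystander is disturbed (moved by more than 30 mm) (distance of any of bowl, jar, bottle, tub, brush, thermometer, labels from where it was at the start of the episode above 0.03 m).
It also fails if it takes over 64 s, if anything falls off the work surface, if the arm or the gripper's body presses on something with over 40 N, if the wrist force passes 120 N, or if a joint passes its speed limit or range.

## Working session

There is one attempt and no reset: what is moved stays moved. The work goes in short steps, Python scripts to look and compute and a tool call to move; the robot and the scene stay as the last step left them, time stands still between calls to the robot, and variables do not carry over. Pictures are saved under pics/ and viewed, at most 10 in all, crops included, and the job is handed in when it is done.

Besides the shell and the picture viewer there is one more tool, called after "Call:" by a JSON object that holds its "api" and its "payload", one argument or row to a line. apply_moves: Moves the arm, as the interface text tells. Its arguments: {"type":"object","properties":{"series":{"type":"array","items":{"type":"object","properties":{"jaw":{"type":"number"},"dx":{"type":"number"},"dy":{"type":"number"},"dz":{"type":"number"},"turn":{"type":"number"}}}}},"required":["series"]}

```bash
ls; mkdir -p pics
cat > h.py <<'E'
import numpy as np, cv2
from plant import state, grab_frame, ticket, spotter
def cam(f):
    return np.array(f["mtx"],float),np.array(f["dist_coeffs"],float),np.array(f["camera_from_world"],float)
def proj(f,P):
    K,d,T=cam(f); P=np.atleast_2d(np.array(P,float))
    return cv2.projectPoints(P,cv2.Rodrigues(T[:3,:3])[0],T[:3,3],K,d)[0].reshape(-1,2)
def ray(f,uv,z):
    K,d,T=cam(f); n=cv2.undistortPoints(np.array(uv,float).reshape(-1,1,2),K,d).reshape(-1,2)
    R=T[:3,:3]; c=-R.T@T[:3,3]; v=np.c_[n,np.ones(len(n))]@R
    return c+v*((z-c[2])/v[:,2])[:,None]
def save(n,f): cv2.imwrite(f"pics/{n}.png",cv2.cvtColor(f["pixels"],cv2.COLOR_RGB2BGR))
E
python3 - <<'E'
from h import *
s=state(); print({k:np.round(v,4).tolist() for k,v in s.items()})
for n in("scene","top"):
    f=grab_frame(n); save(n+"0",f); T=cam(f)[2]; print(n,np.round(-T[:3,:3].T@T[:3,3],3),np.round(T[:3,:3],2).tolist(),f["mtx"][0][0])
    for t in("carrier","grip","tray","rack","scale","pan"):
        for o in spotter.outline_of(f,t)[:2]:
            ys,xs=np.nonzero(o["region"]); print(t,round(o["conf"],2),np.round(o["extent"]).tolist(),xs.mean().round(1),ys.mean().round(1),len(xs))
E
```

```text
pics
{'time': 0.0, 'joint_pos': [-1.378, 0.0533, 1.6143, -0.0, 1.476, -0.119], 'joint_vel': [0.0019, 0.0008, -0.0002, 0.0002, 0.0011, -0.0009], 'joint_efforts': [-0.0005, -39.368, -37.0177, -0.0001, 0.0072, 0.0], 'tool_pos': [0.1916, -0.5943, 0.2491], 'tool_rot': [-0.001, 0.9879, 0.1553, -0.0], 'contact_force': [-0.6046, 0.9534, -0.0658], 'ft_torque': [-0.0005, 0.0381, 0.0243], 'grasp_force': 0.0, 'gripper_width': 0.9993}
scene [1.519 0.654 1.6  ] [[-0.55, 0.83, -0.01], [0.65, 0.42, -0.63], [-0.52, -0.36, -0.77]] 514.7649238104998
carrier 0.96 [240.0, 145.0, 330.0, 235.0] 281.5 192.7 2728
grip 0.92 [238.0, 148.0, 329.0, 234.0] 281.4 193.5 2596
grip 0.72 [452.0, 264.0, 488.0, 311.0] 471.2 290.7 516
tray 0.69 [276.0, 197.0, 313.0, 219.0] 290.1 209.4 253
tray 0.3 [274.0, 162.0, 308.0, 217.0] 292.2 188.4 1202
rack 0.57 [274.0, 163.0, 309.0, 214.0] 292.5 188.2 1139
scale 0.93 [316.0, 191.0, 434.0, 288.0] 374.6 236.2 5976
pan 0.59 [319.0, 192.0, 431.0, 288.0] 374.7 236.4 5837
pan 0.16 [240.0, 216.0, 265.0, 246.0] 251.2 229.5 580
top [ 0.22  -0.039  2.   ] [[0.02, -1.0, 0.0], [-0.99, -0.02, -0.17], [0.17, 0.0, -0.99]] 449.3204093304382
carrier 0.74 [312.0, 166.0, 395.0, 218.0] 354.9 197.4 2158
grip 0.73 [310.0, 171.0, 391.0, 218.0] 354.5 197.2 2203
tray 0.63 [329.0, 185.0, 337.0, 206.0] 330.4 199.1 21
tray 0.28 [186.0, 240.0, 205.0, 252.0] 194.0 246.6 187
rack 0.86 [332.0, 175.0, 348.0, 205.0] 340.4 190.4 443
scale 0.67 [225.0, 161.0, 304.0, 245.0] 262.9 204.1 4808
pan 0.83 [226.0, 166.0, 301.0, 247.0] 262.6 204.0 4871
```

Run:
```python
import cv2
a=cv2.imread('pics/scene0.png')[130:310,200:460]; b=cv2.imread('pics/top0.png')[130:270,170:430]
cv2.imwrite('pics/c0.png',cv2.vconcat([cv2.resize(a,(780,310),interpolation=2) if 0 else cv2.resize(a[:110],(780,330)),cv2.resize(b,(780,420))[0:270]]))
```

```text
(no output)
```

View pics/c0.png

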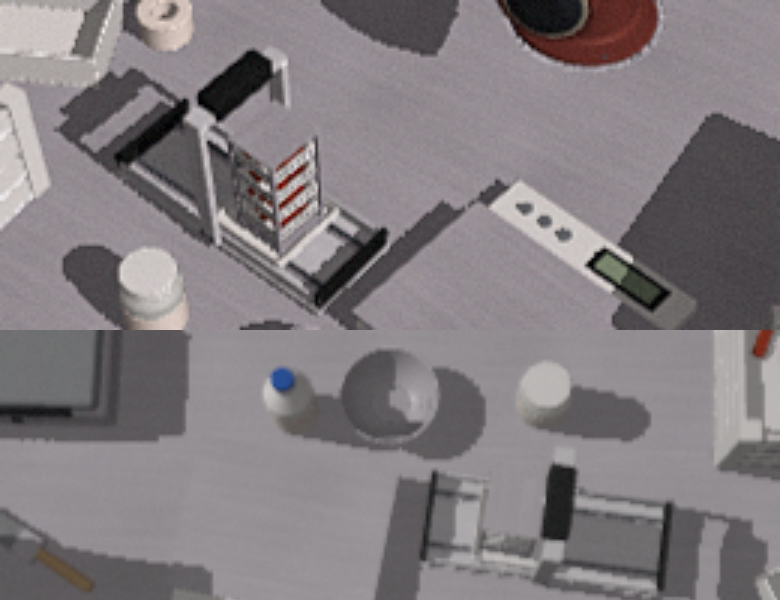

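View pics/scene0.png

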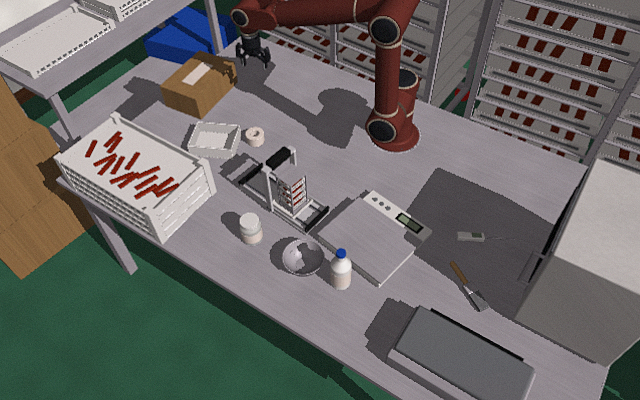

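The picture shows the carrier with its bar about (278,158) in "scene", black stops at about (250,173) and (317,218), and the rack on its +y half; the scale lies left of it. I'll locate it from the dark parts.

Run:
```python
from h import *
for n,box in(("scene",(235,140,335,240)),("top",(305,160,400,222))):
    f=grab_frame(n); g=f["pixels"].max(2); m=np.zeros_like(g); x0,y0,x1,y1=box
    m[y0:y1,x0:x1]=(g<50)[y0:y1,x0:x1]
    k,l,st,c=cv2.connectedComponentsWithStats(m.astype(np.uint8))
    for i in range(1,k):
        if st[i,4]<25: continue
        r=cv2.minAreaRect(np.argwhere(l==i)[:,::-1].astype(np.float32))
        print(n,st[i],c[i].round(1),np.round(r[0],1),np.round(r[1],1),r[2],"z.247",ray(f,[c[i]],.25)[0].round(4),"z.03",ray(f,[c[i]],.03)[0].round(4))
    for o in spotter.outline_of(f,"scale")[:1]:
        q=cv2.approxPolyDP(max(cv2.findContours(o["region"].astype(np.uint8),0,2)[0],key=cv2.contourArea),5,True).reshape(-1,2)
        print("scale",q.tolist(),ray(f,q,.045).round(3)[:,:2].tolist())
    for o in spotter.outline_of(f,"rack")[:1]:
        e=o["extent"];print("rack",e)
f=grab_frame("top")
for t in("labels","tub","bowl","jar","bottle"):
  for o in spotter.outline_of(f,t)[:1]:
    ys,xs=np.nonzero(o["region"]);print(t,o["conf"],ray(f,[[xs.mean(),ys.mean()]],.04).round(3))
```

```text
scene [266 147  25  23 287] [278.  157.6] [278.  157.6] [11.5 26.6] 50.19443130493164 z.247 [ 0.5696 -0.1883  0.25  ] z.03 [ 0.4148 -0.3255  0.03  ]
scene [238 163  25  22 164] [250.4 174.4] [251.  174.8] [ 6.9 30.6] 51.34019470214844 z.247 [ 0.6856 -0.2219  0.25  ] z.03 [ 0.5497 -0.3646  0.03  ]
scene [303 206  26  26 162] [315.6 219. ] [314.5 217. ] [ 9.2 33.2] 45.0 z.247 [0.7218 0.0763 0.25  ] z.03 [ 0.5918 -0.0179  0.03  ]
scale [[372, 191], [318, 236], [333, 252], [343, 248], [357, 271], [381, 285], [431, 231]] [[0.37, 0.098], [0.659, 0.038], [0.687, 0.121], [0.654, 0.142], [0.707, 0.233], [0.71, 0.329], [0.417, 0.373]]
rack [278.3, 163.1, 309.0, 214.9]
top [351 175  11  25 202] [355.8 187.5] [356.  187.3] [ 8.6 24. ] 6.34019136428833 z.247 [ 0.5656 -0.1889  0.25  ] z.03 [ 0.609  -0.2077  0.03  ]
top [310 178   5  28  37] [312.3 192.1] [312.6 191.6] [ 1.6 27.3] 8.130102157592773 z.247 [ 0.5432 -0.0166  0.25  ] z.03 [ 0.5838 -0.0138  0.03  ]
top [389 188   5  29  57] [390.9 201.9] [390.9 201.9] [ 2.  28.2] 7.125016689300537 z.247 [ 0.5104 -0.3277  0.25  ] z.03 [ 0.5468 -0.364   0.03  ]
scale [[238, 165], [225, 232], [287, 244], [302, 177]] [[0.698, 0.321], [0.397, 0.362], [0.35, 0.091], [0.649, 0.033]]
rack [330.0, 176.4, 350.6, 203.5]
labels 0.62 [[ 0.365 -0.487  0.04 ]]
bowl 0.61 [[0.769 0.048 0.04 ]]
jar 0.52 [[ 0.776 -0.186  0.04 ]]
bottle 0.71 [[0.755 0.195 0.04 ]]
```

Run:
```python
from h import *
yaw=-.168; c=np.array([.525,.202]); R=np.array([[np.cos(yaw),-np.sin(yaw)],[np.sin(yaw),np.cos(yaw)]])
out=[]
for n in("scene","top"):
    f=grab_frame(n)
    # 1mm/px; image col = +y left reversed: col -> y from -.2..+.2 , row -> x from +.2 down to -.2
    r,k=np.mgrid[0:400,0:400]; L=np.stack([(200-r)/1000,(200-k)/1000],-1).reshape(-1,2)
    P=np.c_[c+L@R.T,np.full(len(L),.048)]
    uv=proj(f,P).astype(np.float32).reshape(400,400,2)
    out.append(cv2.remap(f["pixels"],uv[...,0],uv[...,1],cv2.INTER_LINEAR))
im=np.hstack(out)[...,::-1].copy()
for i in range(0,800,50): cv2.line(im,(i,0),(i,4),(0,0,255),1)
for i in range(0,400,50): cv2.line(im,(0,i),(6,i),(0,0,255),1)
cv2.imwrite("pics/pan.png",im)
g=out[1].astype(int)[...,1]; print("row profile top", g[0:400:3,195:215].mean(1).round().astype(int).tolist())
g=out[0].astype(int)[...,1]; print("row profile scene", g[0:400:3,195:215].mean(1).round().astype(int).tolist())
```

```text
row profile top [88, 88, 89, 89, 89, 89, 89, 92, 110, 129, 140, 145, 146, 147, 146, 144, 144, 143, 142, 143, 143, 143, 142, 141, 140, 141, 141, 142, 142, 141, 141, 142, 142, 142, 142, 140, 140, 140, 140, 142, 143, 144, 144, 144, 143, 142, 143, 144, 145, 145, 145, 145, 143, 142, 143, 143, 143, 144, 144, 144, 145, 145, 144, 143, 144, 144, 145, 145, 145, 145, 146, 146, 146, 146, 146, 146, 146, 146, 146, 145, 145, 146, 148, 149, 149, 148, 147, 147, 148, 147, 147, 147, 146, 146, 161, 175, 178, 174, 175, 180, 184, 184, 183, 183, 181, 180, 180, 182, 183, 183, 183, 182, 182, 182, 182, 183, 184, 186, 182, 167, 147, 134, 134, 136, 135, 134, 131, 129, 127, 124, 122, 120, 122, 125]
row profile scene [184, 189, 191, 191, 192, 196, 202, 202, 196, 186, 176, 162, 153, 141, 127, 122, 128, 133, 138, 138, 136, 137, 136, 137, 137, 133, 135, 135, 135, 136, 136, 139, 139, 138, 136, 134, 133, 134, 136, 138, 140, 139, 137, 136, 135, 137, 139, 139, 138, 140, 140, 138, 136, 136, 136, 137, 138, 138, 139, 141, 139, 137, 136, 135, 139, 139, 140, 142, 142, 142, 143, 142, 140, 139, 138, 139, 140, 142, 139, 136, 139, 143, 143, 144, 143, 140, 139, 142, 142, 141, 138, 141, 155, 181, 197, 199, 197, 199, 198, 197, 197, 196, 197, 198, 197, 196, 196, 197, 197, 196, 196, 200, 197, 178, 152, 137, 135, 136, 138, 139, 139, 139, 139, 138, 136, 136, 139, 141, 140, 140, 138, 140, 140, 140]
```

View pics/pan.png

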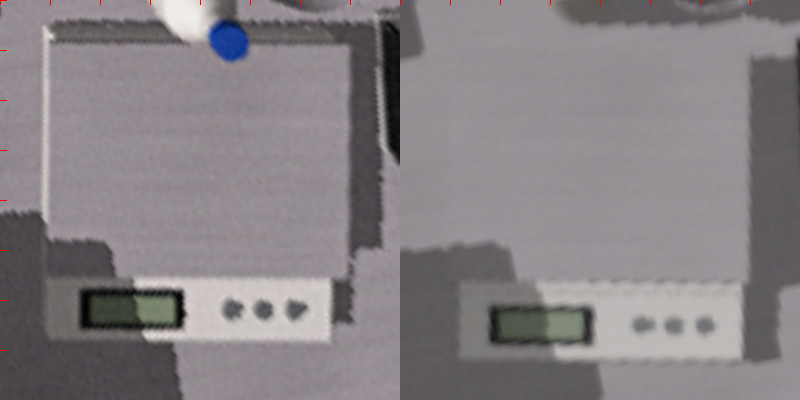

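The pan shows cleanly: centre (0.563, 0.197), yaw −0.168; carrier at (0.568, −0.189), yaw −0.115. The approach needs +482, −270 mm in tool axes, with +0.427 turn.

Call:
{"api": "apply_moves", "payload": {
  "series": [
    {"dx":32,"dy":-18,"dz":-14},
    {"dx":66,"dy":-37,"dz":-28},
    {"dx":100,"dy":-56,"dz":-42},
    {"dx":133,"dy":-74,"dz":-56},
    {"dx":166,"dy":-93,"dz":-70}
  ]
}}

```text
invalid input at $.series[0]: expected keys jaw, dx, dy, dz, turn
```

Call:
{"api": "apply_moves", "payload": {
  "series": [
    {"dx":35,"dy":-20},
    {"dx":70,"dy":-40},
    {"dx":105,"dy":-60},
    {"dx":140,"dy":-79},
    {"dx":175,"dy":-98}
  ]
}}

```text
invalid input at $.series[0]: expected keys jaw, dx, dy, dz, turn
```

Call:
{"api": "apply_moves", "payload": {
  "series": [
    {"dx":35,"dy":-20,"turn":0.1},
    {"dx":70,"dy":-40,"turn":0.2},
    {"dx":105,"dy":-60,"turn":0.3},
    {"dx":141,"dy":-79,"turn":0.427},
    {"dx":141,"dy":-79,"turn":0.427}
  ]
}}

```text
invalid input at $.series[0]: expected keys jaw, dx, dy, dz, turn
```

```bash
cat >> h.py <<'E'
from scipy.spatial.transform import Rotation as Ro
def st():
    s=state(); R=Ro.from_quat(np.roll(s["tool_rot"],-1)).as_matrix()
    print("t%.2f"%s["time"],"p",np.round(s["tool_pos"],4),"yaw %.4f"%np.arctan2(R[1,0],R[0,0]),"z",np.round(R[:2,2],4),"zy %.4f zx %.4f"%(R[2,1],R[2,0]),"F",np.round(s["contact_force"],2),"M",np.round(s["ft_torque"],3),"Mt",np.round(R.T@s["ft_torque"],3),"w %.3f g %.1f"%(s["gripper_width"],s["grasp_force"]),"q",np.round(s["joint_pos"],3))
    return s,R
E
python3 - <<'E'
from h import *
st()
for n in("top","wrist"):
    f=grab_frame(n)
    if n=="wrist": save("wrist1",f)
st()
E
```

```text
t1.40 p [ 0.1917 -0.5948  0.2503] yaw 0.3118 z [0.     0.0001] zy -0.0001 zx 0.0000 F [ 0.34 -0.05 -0.81] M [0.011 0.003 0.046] Mt [ 0.011  0.001 -0.046] w 0.998 g 0.0 q [-1.378  0.053  1.613  0.     1.476 -0.119]
t1.50 p [ 0.1917 -0.5948  0.2503] yaw 0.3118 z [0. 0.] zy -0.0000 zx 0.0000 F [-0.1  -0.    0.26] M [-0.036  0.028  0.031] Mt [-0.025 -0.038 -0.031] w 1.000 g 0.0 q [-1.378  0.053  1.613  0.     1.476 -0.119]
```

View pics/wrist1.png

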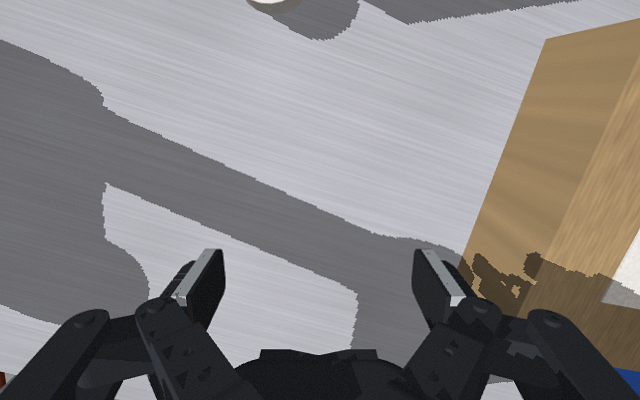

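The moves were refused because every row needs all five keys. The wrist picture shows only table, the box and the open fingers at (200,270) and (430,270). I'll repeat the moves with full rows.

Call:
{"api": "apply_moves", "payload": {
  "series": [
    {"dx":32,"dy":-18,"dz":-14,"turn":0,"jaw":0},
    {"dx":66,"dy":-37,"dz":-28,"turn":0,"jaw":0},
    {"dx":100,"dy":-56,"dz":-42,"turn":0,"jaw":0},
    {"dx":133,"dy":-74,"dz":-56,"turn":0,"jaw":0},
    {"dx":166,"dy":-93,"dz":-70,"turn":0,"jaw":0}
  ]
}}

```text
time: 1.92
tool_pos: [0.322, -0.4541, 0.321]
tool_rot: [0.0, 0.988, 0.155, 0.0]
contact_force: [0.9, -0.5, 0.1]
gripper_width: 1.0
grasp_force: 0.0
```

Call:
{"api": "apply_moves", "payload": {
  "series": [
    {"dx":35,"dy":-20,"dz":0,"turn":0,"jaw":0},
    {"dx":70,"dy":-40,"dz":0,"turn":0,"jaw":0},
    {"dx":105,"dy":-60,"dz":0,"turn":0,"jaw":0},
    {"dx":140,"dy":-79,"dz":0,"turn":0,"jaw":0},
    {"dx":175,"dy":-98,"dz":0,"turn":0,"jaw":0}
  ]
}}

```text
time: 2.33
tool_pos: [0.4587, -0.3067, 0.3207]
tool_rot: [0.0, 0.988, 0.155, 0.0]
contact_force: [0.7, -0.4, 0.0]
gripper_width: 0.999
grasp_force: 0.0
```

Call:
{"api": "apply_moves", "payload": {
  "series": [
    {"dx":35,"dy":-20,"dz":0,"turn":0.1,"jaw":0},
    {"dx":70,"dy":-40,"dz":0,"turn":0.2,"jaw":0},
    {"dx":105,"dy":-60,"dz":0,"turn":0.3,"jaw":0},
    {"dx":141,"dy":-79,"dz":0,"turn":0.427,"jaw":0},
    {"dx":141,"dy":-79,"dz":0,"turn":0.427,"jaw":0}
  ]
}}

```text
time: 2.75
tool_pos: [0.5707, -0.1852, 0.3201]
tool_rot: [-0.001, 0.998, -0.057, 0.001]
contact_force: [-0.5, -1.0, -0.3]
gripper_width: 1.0
grasp_force: 0.0
```

Run:
```python
from h import *
st()
f=grab_frame("wrist"); save("wrist2",f)
st()
```

```text
t2.75 p [ 0.5707 -0.1852  0.3201] yaw -0.1134 z [0.0014 0.0022] zy -0.0024 zx 0.0011 F [-0.45 -0.97 -0.31] M [ 0.032 -0.022 -0.015] Mt [0.034 0.018 0.015] w 1.000 g 0.0 q [-0.439 -0.038  1.589  0.003  1.59   1.245]
t2.80 p [ 0.5694 -0.1871  0.32  ] yaw -0.1111 z [-0.0001  0.0007] zy -0.0007 zx -0.0001 F [-0.18 -0.49 -0.28] M [ 0.057 -0.019 -0.005] Mt [0.058 0.013 0.005] w 1.000 g 0.0 q [-4.420e-01 -4.000e-02  1.590e+00  1.000e-03  1.591e+00  1.240e+00]
```

View pics/wrist2.png

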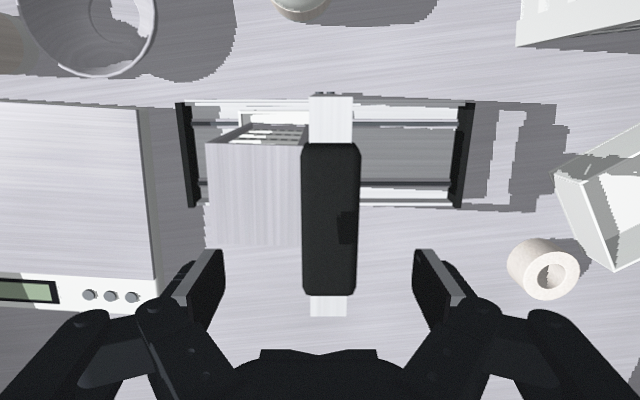

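The bar (302–360, 143–296) lies between the fingers, tools aligned; the rack is on the left (+y). I'll check the bar's centre by calibration.

Run:
```python
from h import *
s,R=st(); f=grab_frame("wrist")
P=ray(f,[[331,219.5],[331,143.5],[331,296],[188,105],[192,207],[470,103],[460,207]],.264); print(P[:3].round(4)); d=P[1]-P[2]; print("yaw bar",np.arctan2(d[1],d[0]),np.linalg.norm(d))
print("err tool",(R.T@(P[0]-s["tool_pos"])).round(4))
for a,b in(((190,104),(470,104)),((192,206),(460,206))):
  Q=ray(f,[a,b],.045);print(Q.round(4),np.arctan2(*(Q[0]-Q[1])[:2]))
st()
```

```text
t2.80 p [ 0.5694 -0.1871  0.32  ] yaw -0.1111 z [-0.0001  0.0007] zy -0.0007 zx -0.0001 F [-0.18 -0.49 -0.28] M [ 0.057 -0.019 -0.005] Mt [0.058 0.013 0.005] w 1.000 g 0.0 q [-4.420e-01 -4.000e-02  1.590e+00  1.000e-03  1.591e+00  1.240e+00]
[[ 0.5705 -0.1965  0.264 ]
 [ 0.616  -0.201   0.264 ]
 [ 0.5172 -0.1912  0.264 ]]
yaw bar -0.09931323291016725 0.09930135130358711
err tool [0.0022 0.0092 0.056 ]
[[ 0.6464 -0.0427  0.045 ]
 [ 0.6092 -0.3757  0.045 ]] 0.11111522144046102
[[ 0.5188 -0.0157  0.045 ]
 [ 0.4797 -0.3662  0.045 ]] 0.11104010623322023
t2.85 p [ 0.5684 -0.1887  0.32  ] yaw -0.1116 z [-0.0007 -0.    ] zy 0.0001 zx -0.0006 F [-0.3  -0.15  0.28] M [0.006 0.019 0.   ] Mt [ 0.004 -0.02  -0.   ] w 1.001 g 0.0 q [-0.445 -0.041  1.591 -0.     1.591  1.238]
```

Run:
```python
from h import *
for i in range(2):
    f=grab_frame("wrist")
s,R=st()
g=f["pixels"].max(2); m=np.zeros_like(g); m[130:310,280:385]=(g<60)[130:310,280:385]
k,l,stt,c=cv2.connectedComponentsWithStats(m.astype(np.uint8)); i=1+np.argmax(stt[1:,4]); x,y,w,h,_=stt[i]; print(stt[i],c[i])
P=ray(f,[c[i],[c[i][0],y],[c[i][0],y+h]],.264); print(P.round(4)); print("err tool",(R.T@(P[0]-s["tool_pos"])).round(4))
m2=(g<60); print([np.flatnonzero(m2[v,150:500])[[0,-1]]+150 for v in(115,150,190)])
u=proj(f,[s["tool_pos"]+R@np.array([0,a,0.0]) for a in(-.0425,.0425)]); print("pads proj",u)
```

```text
t2.95 p [ 0.5673 -0.1904  0.3202] yaw -0.1148 z [-0.0005 -0.0003] zy 0.0003 zx -0.0004 F [0.88 0.06 0.8 ] M [-0.007  0.036  0.004] Mt [-0.011 -0.035 -0.004] w 1.000 g 0.0 q [-0.448 -0.042  1.592 -0.     1.591  1.238]
[ 292  138   61  154 8588] [321.39438752 213.11958547]
[[ 0.5735 -0.1939  0.264 ]
 [ 0.6179 -0.1988  0.264 ]
 [ 0.5191 -0.1878  0.264 ]]
err tool [0.0065 0.0027 0.0562]
[array([172, 468]), array([176, 463]), array([182, 457])]
pads proj [[219.0877791  273.82324215]
 [413.62848287 274.06826559]]
```

Call:
{"api": "apply_moves", "payload": {
  "series": [
    {"dx":1,"dy":0,"dz":20,"turn":0,"jaw":0},
    {"dx":1,"dy":0,"dz":40,"turn":0,"jaw":0},
    {"dx":1,"dy":0,"dz":56,"turn":0,"jaw":0},
    {"dx":1,"dy":0,"dz":67,"turn":0,"jaw":0},
    {"dx":1,"dy":0,"dz":72,"turn":0,"jaw":0}
  ]
}}

```text
time: 3.37
tool_pos: [0.5672, -0.1909, 0.2461]
tool_rot: [-0.001, 0.998, -0.058, -0.001]
contact_force: [-0.3, 0.4, 0.6]
gripper_width: 0.998
grasp_force: 0.0
```

Call:
{"api": "apply_moves", "payload": {
  "series": [
    {"dx":0,"dy":0,"dz":0,"turn":0,"jaw":0.25},
    {"dx":0,"dy":0,"dz":0,"turn":0,"jaw":0.4},
    {"dx":0,"dy":0,"dz":0,"turn":0,"jaw":0.5},
    {"dx":0,"dy":0,"dz":0,"turn":0,"jaw":0.55},
    {"dx":0,"dy":0,"dz":0,"turn":0,"jaw":0.6}
  ]
}}

```text
time: 3.78
tool_pos: [0.5692, -0.191, 0.25]
tool_rot: [0.001, 0.998, -0.058, 0.001]
contact_force: [-0.0, -3.3, 2.1]
gripper_width: 0.413
grasp_force: 56.3
```

Run:
```python
from h import *
f=grab_frame("wrist"); f=grab_frame("wrist"); save("wrist3",f); st()
```

```text
t3.88 p [ 0.5692 -0.191   0.25  ] yaw -0.1153 z [ 0.0022 -0.0024] zy 0.0021 zx 0.0024 F [-1.21 -4.32  4.47] M [-0.262  0.15   0.056] Mt [-0.278 -0.119 -0.057] w 0.412 g 56.3 q [-4.470e-01 -7.000e-03  1.674e+00 -1.000e-03  1.471e+00  1.239e+00]
```

View pics/wrist3.png

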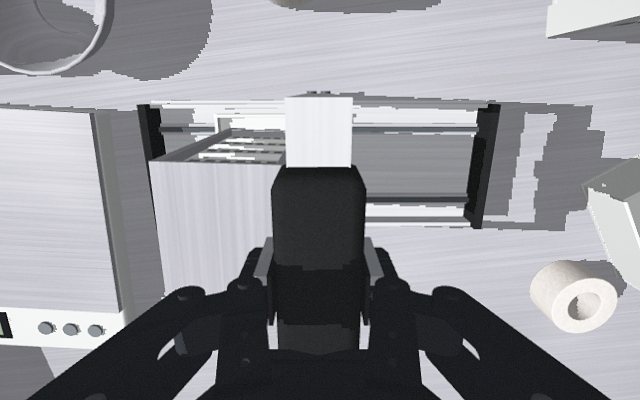

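Bar is gripped (pads touching at 265 and 373, row 265). Now I write a rack-offset estimator by fitting the rack box silhouette.

```bash
cat >> h.py <<'E'
from itertools import product
BOX=np.array(list(product((-.042,.042),(-.038,.038),(.03,.2))))
OFF=np.array([0,0,.25]) # tcp above carrier origin
def racky(n="scene",show=True,s=None):
    s=s or state(); f=grab_frame(n); o=spotter.outline_of(f,"rack")
    if not o: return None
    reg=o[0]["region"]; R=Ro.from_quat(np.roll(s["tool_rot"],-1)).as_matrix(); yaw=np.arctan2(R[1,0],R[0,0])
    C=Ro.from_euler("z",yaw).as_matrix(); p=np.array(s["tool_pos"])-OFF; best=[]
    for d in np.arange(-.11,.1101,.002):
        m=np.zeros(reg.shape,np.uint8); h=cv2.convexHull(proj(f,p+(BOX+[0,d,0])@C.T).astype(np.float32))
        cv2.fillConvexPoly(m,np.round(h*16).astype(np.int32),1,shift=4); m=m>0
        best.append(((m&reg).sum()/(m|reg).sum(),d))
    v=np.array(best); i=v[:,0].argmax(); w=v[:,0]>v[i,0]-.05; d=(v[w,0]-v[i,0]+.05)@v[w,1]/(v[w,0]-v[i,0]+.05).sum()
    if show: print(n,"t%.2f rack y %.4f iou %.2f conf %.2f"%(s["time"],d,v[i,0],o[0]["conf"]))
    return s["time"],d
E
python3 - <<'E'
from h import *
racky();racky("top");racky();racky("wrist");st()
E
```

```text
scene t3.88 rack y 0.0599 iou 0.94 conf 0.95
top t3.98 rack y 0.0000 iou 0.00 conf 0.59
scene t4.08 rack y 0.0000 iou 0.00 conf 0.70
wrist t4.18 rack y 0.0614 iou 0.74 conf 0.89
t4.28 p [ 0.5692 -0.191   0.25  ] yaw -0.1155 z [ 0.0022 -0.0023] zy 0.0020 zx 0.0024 F [-1.73 -4.38  5.45] M [-0.457  0.091  0.101] Mt [-0.465 -0.037 -0.102] w 0.412 g 56.5 q [-4.470e-01 -7.000e-03  1.674e+00 -1.000e-03  1.472e+00  1.239e+00]
```

Call:
{"api": "apply_moves", "payload": {
  "series": [
    {"dx":0,"dy":0,"dz":-6,"turn":0,"jaw":0.7},
    {"dx":0,"dy":0,"dz":-20,"turn":0,"jaw":0.7},
    {"dx":0,"dy":0,"dz":-42,"turn":0,"jaw":0.7},
    {"dx":0,"dy":0,"dz":-64,"turn":0,"jaw":0.7},
    {"dx":0,"dy":0,"dz":-80,"turn":0,"jaw":0.7}
  ]
}}

```text
time: 4.7
tool_pos: [0.5682, -0.1893, 0.328]
tool_rot: [-0.001, 0.998, -0.057, -0.001]
contact_force: [1.0, -0.2, -8.5]
gripper_width: 0.412
grasp_force: 61.6
```

```bash
python3 - <<'E'
s=open('h.py').read()
i=s.index("def racky"); s=s[:i]+'''def racky(n="scene",show=True):
    s=state(); f=grab_frame(n); O=spotter.outline_of(f,"rack"); s2=state()
    R=Ro.from_quat(np.roll(s["tool_rot"],-1)).as_matrix(); yaw=np.arctan2(R[1,0],R[0,0])
    C=Ro.from_euler("z",yaw).as_matrix(); p=np.array(s["tool_pos"])-OFF; D=np.arange(-.11,.1101,.002); M=[]
    for d in D:
        m=np.zeros(f["pixels"].shape[:2],np.uint8); h=cv2.convexHull(proj(f,p+(BOX+[0,d,0])@C.T).astype(np.float32))
        cv2.fillConvexPoly(m,np.round(h*16).astype(np.int32),1,shift=4); M.append(m>0)
    res=None
    for o in O[:4]:
        reg=o["region"]; v=np.array([(m&reg).sum()/(m|reg).sum() for m in M]); k=v.max(); w=np.clip(v-k+.05,0,None)
        if k>.4 and (res is None or k>res[2]): res=(s["time"],w@D/w.sum(),k)
    if show: print(n,"t%.2f"%s["time"],"none" if res is None else "rack y %.4f iou %.2f"%res[1:])
    return res
'''
open('h.py','w').write(s)
E
python3 - <<'E'
from h import *
st();racky();st();racky();st()
E
```

```text
t4.70 p [ 0.5682 -0.1893  0.328 ] yaw -0.1146 z [-0.0026  0.002 ] zy -0.0016 zx -0.0028 F [ 1.01 -0.2  -8.48] M [-0.411 -0.356 -0.009] Mt [-0.367  0.401  0.009] w 0.412 g 61.6 q [-4.460e-01 -4.100e-02  1.579e+00  1.000e-03  1.607e+00  1.239e+00]
scene t4.70 rack y 0.0645 iou 0.92
t4.80 p [ 0.5696 -0.19    0.331 ] yaw -0.1147 z [ 0.0039 -0.0012] zy 0.0007 zx 0.0041 F [ 2.27 -0.33 -8.68] M [-0.372 -0.466 -0.079] Mt [-0.316  0.505  0.079] w 0.408 g 61.6 q [-4.460e-01 -4.300e-02  1.576e+00  1.000e-03  1.605e+00  1.239e+00]
scene t4.80 rack y 0.0664 iou 0.95
t4.90 p [ 0.5681 -0.1896  0.3266] yaw -0.1148 z [-0.0026  0.0014] zy -0.0011 zx -0.0028 F [ 0.42 -0.44 -8.86] M [-0.369 -0.002 -0.015] Mt [-0.366  0.044  0.016] w 0.413 g 61.5 q [-0.446 -0.041  1.581  0.     1.604  1.239]
```

Call:
{"api": "apply_moves", "payload": {
  "series": [
    {"dx":0,"dy":-12,"dz":0,"turn":0,"jaw":0.7},
    {"dx":0,"dy":-32,"dz":0,"turn":0,"jaw":0.7},
    {"dx":0,"dy":-52,"dz":0,"turn":0,"jaw":0.7},
    {"dx":0,"dy":-62,"dz":0,"turn":0,"jaw":0.7}
  ]
}}

```text
time: 5.23
tool_pos: [0.575, -0.1254, 0.3254]
tool_rot: [-0.002, 0.998, -0.057, -0.002]
contact_force: [0.2, 0.2, -9.6]
gripper_width: 0.416
grasp_force: 61.8
```

Run:
```python
from h import *
st();racky();racky("wrist");st();racky();st()
```

```text
t5.23 p [ 0.575  -0.1254  0.3254] yaw -0.1135 z [-0.0044  0.004 ] zy -0.0034 zx -0.0048 F [ 0.2   0.21 -9.64] M [ 0.063 -0.024  0.019] Mt [ 0.065  0.017 -0.019] w 0.416 g 61.8 q [-0.342 -0.064  1.605  0.002  1.606  1.342]
scene t5.23 rack y 0.0175 iou 0.70
wrist t5.33 none
t5.43 p [ 0.5755 -0.1283  0.3272] yaw -0.1146 z [-0.0018  0.    ] zy 0.0002 zx -0.0018 F [ 0.37 -0.48 -9.41] M [-0.115  0.009 -0.014] Mt [-0.115  0.004  0.014] w 0.415 g 61.8 q [-3.450e-01 -6.400e-02  1.602e+00 -1.000e-03  1.605e+00  1.340e+00]
scene t5.43 rack y 0.0233 iou 0.79
t5.53 p [ 0.5756 -0.1291  0.3278] yaw -0.1159 z [-0.0009 -0.0001] zy 0.0002 zx -0.0008 F [ 0.23 -0.23 -9.83] M [-0.046 -0.012 -0.095] Mt [-0.044  0.017  0.095] w 0.412 g 61.8 q [-0.347 -0.064  1.602 -0.     1.605  1.34 ]
```

Run:
```python
from h import *
for n in("scene","top","scene"):
    racky(n); s,R=st()
f=grab_frame("scene"); cv2.imwrite("pics/s4.png",cv2.resize(f["pixels"][120:250,210:370,::-1],(800,600),interpolation=cv2.INTER_CUBIC))
```

```text
scene t5.53 rack y 0.0250 iou 0.81
t5.63 p [ 0.5756 -0.1293  0.3281] yaw -0.1163 z [-0.0004 -0.0002] zy 0.0002 zx -0.0003 F [-0.26 -0.31 -8.84] M [-0.164 -0.047  0.001] Mt [-0.157  0.066 -0.001] w 0.413 g 61.8 q [-0.347 -0.064  1.601 -0.     1.605  1.34 ]
top t5.63 none
t5.73 p [ 0.5757 -0.1292  0.3283] yaw -0.1162 z [-0.0001 -0.0001] zy 0.0001 zx -0.0001 F [ 0.6   0.56 -9.33] M [-0.092  0.029  0.039] Mt [-0.095 -0.018 -0.039] w 0.414 g 61.8 q [-0.347 -0.064  1.601 -0.     1.605  1.34 ]
scene t5.73 rack y 0.0253 iou 0.87
t5.83 p [ 0.5757 -0.129   0.3284] yaw -0.1159 z [ 0.     -0.0001] zy 0.0001 zx 0.0001 F [-0.61 -0.4  -9.18] M [-0.11  -0.056  0.016] Mt [-0.103  0.068 -0.016] w 0.412 g 61.8 q [-0.346 -0.065  1.601 -0.     1.605  1.34 ]
```

View pics/s4.png

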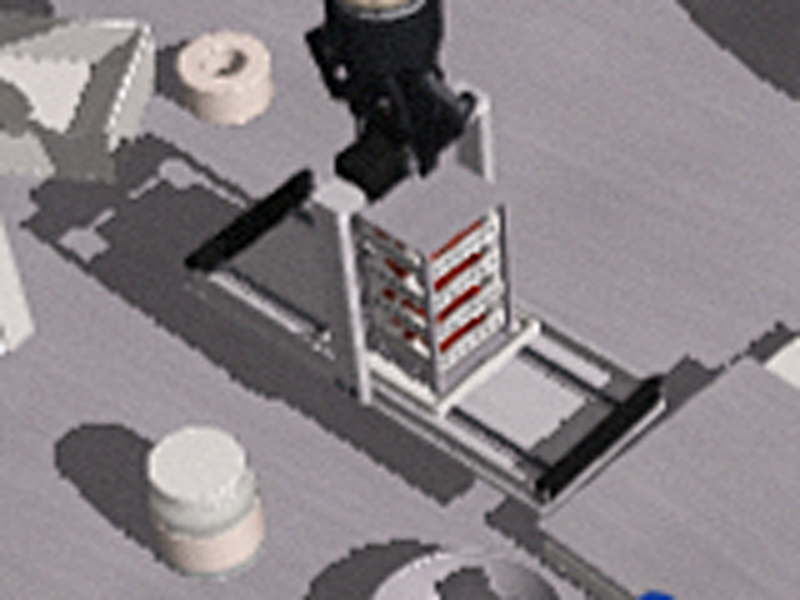

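The rack (front corner edge at about (435,390) in the crop) stands some 20 mm on the +y side, upright. Shift a further 20 mm.

Call:
{"api": "apply_moves", "payload": {
  "series": [
    {"dx":0,"dy":-7,"dz":0,"turn":0,"jaw":0.7},
    {"dx":0,"dy":-15,"dz":0,"turn":0,"jaw":0.7},
    {"dx":0,"dy":-21,"dz":0,"turn":0,"jaw":0.7},
    {"dx":0,"dy":-22,"dz":0,"turn":0,"jaw":0.7}
  ]
}}

```text
time: 6.22
tool_pos: [0.5785, -0.1051, 0.3284]
tool_rot: [-0.0, 0.998, -0.057, 0.0]
contact_force: [0.2, -0.0, -8.7]
gripper_width: 0.413
grasp_force: 61.8
```

Run:
```python
from h import *
for i in range(5):
    racky(); s,R=st()
```

```text
scene t6.22 rack y 0.0217 iou 0.80
t6.32 p [ 0.5784 -0.106   0.3284] yaw -0.1141 z [ 0.0001 -0.0002] zy 0.0002 zx 0.0002 F [-0.55  0.48 -8.86] M [-0.085 -0.077 -0.002] Mt [-0.075  0.086  0.002] w 0.414 g 61.8 q [-0.308 -0.069  1.605 -0.     1.605  1.377]
scene t6.32 rack y 0.0238 iou 0.76
t6.42 p [ 0.5783 -0.1066  0.3283] yaw -0.1149 z [-0.0001 -0.0003] zy 0.0003 zx -0.0000 F [-0.61  0.36 -9.54] M [-0.082 -0.015 -0.029] Mt [-0.079  0.024  0.029] w 0.415 g 61.8 q [-0.309 -0.069  1.605 -0.     1.605  1.377]
scene t6.42 rack y 0.0261 iou 0.78
t6.52 p [ 0.5783 -0.1068  0.3283] yaw -0.1153 z [-0.     -0.0002] zy 0.0002 zx -0.0000 F [ 0.08  0.07 -9.4 ] M [-0.098 -0.004 -0.023] Mt [-0.097  0.015  0.023] w 0.412 g 61.8 q [-0.309 -0.069  1.605 -0.     1.605  1.377]
scene t6.52 rack y 0.0256 iou 0.78
t6.62 p [ 0.5783 -0.1069  0.3283] yaw -0.1155 z [ 0.     -0.0002] zy 0.0002 zx 0.0000 F [-0.52 -0.05 -8.96] M [-0.123 -0.034 -0.001] Mt [-0.118  0.048  0.001] w 0.414 g 61.8 q [-0.309 -0.069  1.605 -0.     1.605  1.377]
scene t6.62 rack y 0.0274 iou 0.88
t6.72 p [ 0.5783 -0.1069  0.3283] yaw -0.1155 z [-0.     -0.0002] zy 0.0002 zx -0.0000 F [-0.41 -0.24 -9.62] M [-0.159  0.003 -0.031] Mt [-0.158  0.016  0.031] w 0.414 g 61.8 q [-0.309 -0.069  1.605 -0.     1.605  1.377]
```

Call:
{"api": "apply_moves", "payload": {
  "series": [
    {"dx":0,"dy":-16,"dz":0,"turn":0,"jaw":0.7},
    {"dx":0,"dy":-40,"dz":0,"turn":0,"jaw":0.7},
    {"dx":0,"dy":-60,"dz":0,"turn":0,"jaw":0.7},
    {"dx":0,"dy":-68,"dz":0,"turn":0,"jaw":0.7}
  ]
}}

```text
time: 7.05
tool_pos: [0.5862, -0.037, 0.3283]
tool_rot: [-0.001, 0.998, -0.057, 0.0]
contact_force: [-0.7, 0.4, -8.8]
gripper_width: 0.412
grasp_force: 62.2
```

Run:
```python
from h import *
for i in range(4):
    racky(); s,R=st()
```

```text
scene t7.05 rack y -0.0244 iou 0.59
t7.15 p [ 0.5862 -0.0381  0.3283] yaw -0.1132 z [-0.0001  0.0001] zy -0.0001 zx -0.0001 F [ 0.28  0.05 -8.43] M [ 0.073 -0.051  0.028] Mt [ 0.078  0.042 -0.028] w 0.416 g 62.2 q [-0.192 -0.071  1.607  0.     1.605  1.492]
scene t7.15 rack y -0.0192 iou 0.60
t7.25 p [ 0.5861 -0.0397  0.3283] yaw -0.1153 z [-0.0001 -0.0008] zy 0.0008 zx -0.0000 F [-0.65  0.43 -8.03] M [ 0.114 -0.032  0.003] Mt [ 0.117  0.019 -0.003] w 0.415 g 62.2 q [-1.940e-01 -7.100e-02  1.607e+00 -1.000e-03  1.605e+00  1.492e+00]
scene t7.25 rack y 0.0032 iou 0.55
t7.35 p [ 0.5861 -0.0401  0.3283] yaw -0.1163 z [-0.0001 -0.0006] zy 0.0006 zx -0.0000 F [-0.65  0.92 -8.46] M [ 0.077 -0.052 -0.016] Mt [0.082 0.042 0.016] w 0.415 g 62.2 q [-1.950e-01 -7.100e-02  1.607e+00 -1.000e-03  1.605e+00  1.492e+00]
scene t7.35 rack y 0.0110 iou 0.61
t7.45 p [ 0.5861 -0.0401  0.3283] yaw -0.1165 z [-0.     -0.0004] zy 0.0004 zx -0.0000 F [-0.52 -0.13 -9.92] M [ 0.076 -0.039 -0.027] Mt [0.08  0.03  0.027] w 0.417 g 62.2 q [-0.195 -0.071  1.607 -0.     1.605  1.492]
```

```bash
python3 - <<'E'
s=open('h.py').read()
i=s.index("def racky"); s=s[:i]+'''def bx(x,y,z): return np.array(list(product(x,y,z)))
OCC=[bx((.06,.086),(-.02,.02),(.01,.275)),bx((-.086,-.06),(-.02,.02),(.01,.275)),bx((-.08,.08),(-.025,.025),(.222,.275)),bx((-.06,.06),(-.065,.065),(.22,.45))]
def hull(f,P,m,v):
    h=cv2.convexHull(proj(f,P).astype(np.float32)); cv2.fillConvexPoly(m,np.round(h*16).astype(np.int32),v,shift=4)
def racky(n="scene",show=True):
    s=state(); f=grab_frame(n); O=spotter.outline_of(f,"rack")
    R=Ro.from_quat(np.roll(s["tool_rot"],-1)).as_matrix(); yaw=np.arctan2(R[1,0],R[0,0])
    C=Ro.from_euler("z",yaw).as_matrix(); p=np.array(s["tool_pos"])-OFF; D=np.arange(-.11,.1101,.002); M=[]
    z=np.zeros(f["pixels"].shape[:2],np.uint8); oc=z.copy()
    for b in OCC: hull(f,p+b@C.T,oc,1)
    for d in D:
        m=z.copy(); hull(f,p+(BOX+[0,d,0])@C.T,m,1); M.append((m>0)&(oc==0))
    res=None
    for o in O[:4]:
        reg=o["region"]&(oc==0); v=np.array([(m&reg).sum()/max(1,(m|reg).sum()) for m in M]); k=v.max(); w=np.clip(v-k+.05,0,None)
        if k>.4 and (res is None or k>res[2]): res=(s["time"],w@D/w.sum(),k)
    mx=(R.T@s["ft_torque"])[0]
    if show: print(n,"t%.2f"%s["time"],"M %.3f ->%.4f"%(mx,-mx/5.7),"none" if res is None else "rack y %.4f iou %.2f"%res[1:])
    return res
'''
open('h.py','w').write(s)
E
python3 - <<'E'
from h import *
for n in("scene","wrist","scene","top","scene"): racky(n)
st()
f=grab_frame("scene"); cv2.imwrite("pics/s5.png",cv2.resize(f["pixels"][130:260,240:400,::-1],(800,600),interpolation=cv2.INTER_CUBIC))
E
```

```text
scene t7.45 M 0.080 ->-0.0140 rack y -0.0054 iou 0.95
wrist t7.55 M 0.018 ->-0.0032 none
scene t7.65 M -0.014 ->0.0025 rack y 0.0024 iou 0.96
top t7.75 M -0.030 ->0.0052 none
scene t7.85 M -0.073 ->0.0129 rack y 0.0123 iou 0.96
t7.95 p [ 0.5861 -0.0392  0.3283] yaw -0.1152 z [-0.     -0.0002] zy 0.0002 zx 0.0000 F [-0.35 -0.31 -9.13] M [-0.095  0.016 -0.088] Mt [-0.096 -0.005  0.088] w 0.413 g 62.1 q [-0.193 -0.071  1.607 -0.     1.605  1.493]
```

View pics/s5.png

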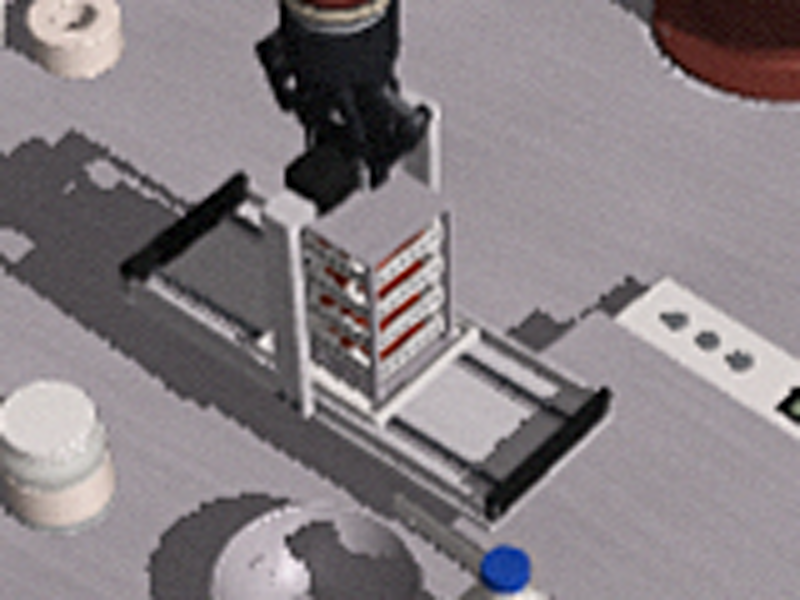

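The estimator is now trustworthy (IoU 0.95): the rack drifts about +45 mm/s toward +y, so the carrier hangs slightly +y-down in the grip. I'll get ahead of the rack, turn the carrier 90° to slow it (centrifugally), and set it down level to regrip.

Call:
{"api": "apply_moves", "payload": {
  "series": [
    {"dx":-4,"dy":-12,"dz":0,"turn":0,"jaw":0.7},
    {"dx":-13,"dy":-35,"dz":0,"turn":0,"jaw":0.7},
    {"dx":-25,"dy":-60,"dz":0,"turn":0,"jaw":0.7},
    {"dx":-37,"dy":-80,"dz":0,"turn":0,"jaw":0.7},
    {"dx":-46,"dy":-88,"dz":0,"turn":0,"jaw":0.7}
  ]
}}

```text
time: 8.42
tool_pos: [0.5494, 0.0568, 0.3283]
tool_rot: [-0.001, 0.998, -0.056, -0.001]
contact_force: [0.3, -0.6, -9.2]
gripper_width: 0.414
grasp_force: 62.3
```

Run:
```python
from h import *
racky();st()
```

```text
scene t8.42 M 0.361 ->-0.0633 rack y -0.0431 iou 0.88
t8.52 p [0.5492 0.0556 0.3284] yaw -0.1123 z [-0.0009  0.0008] zy -0.0007 zx -0.0010 F [ 1.55 -0.79 -9.77] M [ 0.119 -0.484  0.002] Mt [ 0.172  0.468 -0.002] w 0.411 g 62.3 q [-3.400e-02 -1.560e-01  1.685e+00  1.000e-03  1.613e+00  1.649e+00]
```

Call:
{"api": "apply_moves", "payload": {
  "series": [
    {"dx":0,"dy":0,"dz":0,"turn":-0.06,"jaw":0.7},
    {"dx":0,"dy":0,"dz":0,"turn":-0.17,"jaw":0.7},
    {"dx":0,"dy":0,"dz":0,"turn":-0.288,"jaw":0.7},
    {"dx":0,"dy":0,"dz":0,"turn":-0.405,"jaw":0.7},
    {"dx":0,"dy":0,"dz":0,"turn":-0.522,"jaw":0.7}
  ]
}}

```text
time: 8.93
tool_pos: [0.5509, 0.0528, 0.3284]
tool_rot: [0.0, 0.979, 0.204, 0.0]
contact_force: [-0.5, 1.0, -9.4]
gripper_width: 0.412
grasp_force: 62.3
```

Call:
{"api": "apply_moves", "payload": {
  "series": [
    {"dx":0,"dy":0,"dz":0,"turn":-0.117,"jaw":0.7},
    {"dx":0,"dy":0,"dz":0,"turn":-0.234,"jaw":0.7},
    {"dx":0,"dy":0,"dz":0,"turn":-0.351,"jaw":0.7},
    {"dx":0,"dy":0,"dz":0,"turn":-0.468,"jaw":0.7},
    {"dx":0,"dy":0,"dz":0,"turn":-0.585,"jaw":0.7}
  ]
}}

```text
time: 9.35
tool_pos: [0.5509, 0.0527, 0.3284]
tool_rot: [0.001, 0.878, 0.478, 0.0]
contact_force: [0.7, 1.0, -9.0]
gripper_width: 0.411
grasp_force: 62.3
```

Run:
```python
from h import *
st();racky()
```

```text
t9.35 p [0.5509 0.0527 0.3284] yaw 0.9966 z [ 0.0008 -0.0009] zy 0.0012 zx -0.0003 F [ 0.66  1.02 -9.02] M [ 0.057 -0.07   0.009] Mt [-0.028  0.086 -0.009] w 0.411 g 62.3 q [-3.900e-02 -1.530e-01  1.683e+00 -1.000e-03  1.611e+00  5.350e-01]
scene t9.35 M -0.028 ->0.0049 rack y 0.0054 iou 0.95
```

Call:
{"api": "apply_moves", "payload": {
  "series": [
    {"dx":0,"dy":-6,"dz":0,"turn":-0.117,"jaw":0.7},
    {"dx":0,"dy":-18,"dz":0,"turn":-0.234,"jaw":0.7},
    {"dx":0,"dy":-32,"dz":0,"turn":-0.35,"jaw":0.7},
    {"dx":0,"dy":-44,"dz":0,"turn":-0.42,"jaw":0.7},
    {"dx":0,"dy":-50,"dz":0,"turn":-0.45,"jaw":0.7}
  ]
}}

```text
time: 9.87
tool_pos: [0.508, 0.0812, 0.3284]
tool_rot: [-0.0, 0.751, 0.66, 0.0]
contact_force: [0.9, 0.3, -9.5]
gripper_width: 0.414
grasp_force: 62.3
```

Run:
```python
from h import *
racky();st()
```

```text
scene t9.87 M 0.088 ->-0.0154 rack y -0.0127 iou 0.94
t9.97 p [0.5084 0.0811 0.3285] yaw 1.4396 z [ 0.0008 -0.0001] zy 0.0008 zx 0.0000 F [-0.23 -0.43 -9.28] M [-0.13  0.03 -0.03] Mt [ 0.013 -0.132  0.03 ] w 0.412 g 62.3 q [ 0.014 -0.249  1.765 -0.     1.625  0.145]
```

```bash
cat > sim.py <<'E'
import numpy as np
def sim(calls,p,yaw,r,v,bias=.025,fr=.015,tau=.06,dt=.001,verbose=0):
    # tool: x=(c,s), y=(s,-c); carrier +y = -tool y ; p world xy (m); yaw = carrier x heading
    p=np.array(p,float); pc=p.copy(); yc=yaw; vel=np.zeros(2); w=0; P=p.copy(); Y=yaw; pv=vel.copy(); tr=[]
    tgt=[]
    for c in calls:
        p0,y0=pc.copy(),yc; prev=(pc,yc)
        for dx,dy,turn in c:
            X=np.array([np.cos(y0),np.sin(y0)]); Yv=np.array([np.sin(y0),-np.cos(y0)])
            n=(p0+(dx*X+dy*Yv)/1000,y0-turn)
            for k in range(83): a=(k+1)/83; tgt.append((prev[0]*(1-a)+n[0]*a,prev[1]*(1-a)+n[1]*a))
            prev=n
        pc,yc=prev
    for i,(tp,ty) in enumerate(tgt):
        # critically damped 2nd-order tracking
        k=1/tau**2*4; a=k*(tp-P)-2*np.sqrt(k)*vel; al=k*(ty-Y)-2*np.sqrt(k)*w
        vel=vel+a*dt; P=P+vel*dt; w+=al*dt; Y+=w*dt
        e=np.array([-np.sin(Y),np.cos(Y)])
        acc=w*w*r-a@e+bias*9.81*.1019368*1.0
        f=-fr*np.sign(v) if abs(v)>1e-4 else -np.clip(acc,-fr,fr)
        v+=(acc+f)*dt; r+=v*dt
        if i%83==82: tr.append((P[0],P[1],Y,r,v))
    return np.array(tr)
E
python3 - <<'E'
from sim import *
from scipy.optimize import minimize
p,y=(.508,.081),1.445
def mk(phi,L1,L3,D=190):
    s=lambda x:x*x*(3-2*x)
    c1=[(-D*.30*((i+1)/5)**1.6, L1*s((i+1)/5),0) for i in range(5)]
    c2=[(-D*.40*(i+1)/5,0,phi*(i+1)/5) for i in range(5)]
    # third call in rotated frame: continue world direction of tool -x before rotation
    c3=[]
    for i in range(5):
        q=D*.30*(1-(1-(i+1)/5)**1.6)
        c3.append((-q*np.cos(phi), -q*np.sin(phi)*-1*-1+L3*s((i+1)/5),0))
    return [c1,c2,c3,[(0,0,0)]*3]
def cost(x):
    t=sim(mk(*x),p,y,-.006,.062); return (t[-1,3]/.02)**2+(t[-1,4]/.02)**2+((x[1]+x[2])/60)**2*.02
o=minimize(cost,[.25,-30,-10],method="Nelder-Mead",options=dict(maxiter=120)); print(o.x,o.fun)
t=sim(mk(*o.x),p,y,-.006,.062); print(t[::2].round(3))
for c in mk(*o.x): print(np.round(c,3).tolist())
E
```

```text
[  1.28219271 -18.3795801   14.78088074] 9.375484984864183e-05
[[ 0.507  0.079  1.445 -0.002  0.045]
 [ 0.498  0.065  1.445  0.002  0.002]
 [ 0.486  0.038  1.445  0.004  0.035]
 [ 0.48   0.007  1.111  0.014  0.074]
 [ 0.476 -0.023  0.602  0.029  0.108]
 [ 0.47  -0.041  0.191  0.039 -0.12 ]
 [ 0.459 -0.024  0.163  0.016 -0.112]
 [ 0.452 -0.014  0.163  0.003 -0.048]
 [ 0.451 -0.012  0.163  0.    -0.004]]
[[-4.34, -1.911, 0.0], [-13.157, -6.47, 0.0], [-25.172, -11.91, 0.0], [-39.886, -16.468, 0.0], [-57.0, -18.38, 0.0]]
[[-15.2, 0.0, 0.256], [-30.4, 0.0, 0.513], [-45.6, 0.0, 0.769], [-60.8, 0.0, 1.026], [-76.0, 0.0, 1.282]]
[[-4.871, -14.869, 0.0], [-9.059, -25.309, 0.0], [-12.478, -32.451, 0.0], [-14.988, -37.238, 0.0], [-16.223, -39.862, 0.0]]
[[0, 0, 0], [0, 0, 0], [0, 0, 0]]
```

Run:
```python
from sim import *
from scipy.optimize import minimize
p,y=(.508,.081),1.445
s=lambda x:x*x*(3-2*x)
def mk(phi,L1,L3,D=190):
    c1=[(-D*.30*((i+1)/5)**1.6, L1*s((i+1)/5),0) for i in range(5)]
    c2=[(-D*.40*(i+1)/5,0,phi*(i+1)/5) for i in range(5)]
    c3=[]
    for i in range(5):
        q=D*.30*(1-(1-(i+1)/5)**1.6); c3.append((-q*np.cos(phi), q*np.sin(phi)+L3*s((i+1)/5),0))
    return [c1,c2,c3,[(0,0,0)]*3]
def cost(x):
    t=sim(mk(*x),p,y,-.006,.062); return ((t[-1,3]+.01)/.02)**2+(t[-1,4]/.01)**2+((x[1])/60)**2*.02+((x[2])/60)**2*.02+max(0,abs(t[:,3]).max()-.05)*1e3
for x0 in([.25,-60,-10],[.4,-60,-60],[-.3,-50,0]):
    o=minimize(cost,x0,method="Nelder-Mead",options=dict(maxiter=150)); print(o.x,o.fun)
    t=sim(mk(*o.x),p,y,-.006,.062); print(t[2::3].round(3).tolist())
    for c in mk(*o.x)[:3]: print(np.round(c,3).tolist())
    for vv in(.052,.072): print(vv,sim(mk(*o.x),p,y,-.006,vv)[-1].round(3))
```

```text
[  0.44031451 -77.68331247  -9.00518222] 0.034227956639495835
[[0.472, 0.068, 1.445, -0.024, -0.193], [0.424, 0.03, 1.41, -0.048, 0.051], [0.418, -0.015, 1.155, -0.031, 0.069], [0.41, -0.061, 1.006, -0.015, 0.045], [0.401, -0.09, 1.005, -0.01, 0.005], [0.399, -0.093, 1.005, -0.01, 0.0]]
[[-4.34, -8.079, 0.0], [-13.157, -27.345, 0.0], [-25.172, -50.339, 0.0], [-39.886, -69.604, 0.0], [-57.0, -77.683, 0.0]]
[[-15.2, 0.0, 0.088], [-30.4, 0.0, 0.176], [-45.6, 0.0, 0.264], [-60.8, 0.0, 0.352], [-76.0, 0.0, 0.44]]
[[-15.482, 6.358, 0.0], [-28.792, 10.396, 0.0], [-39.661, 12.851, 0.0], [-47.637, 14.376, 0.0], [-51.563, 15.29, 0.0]]
0.052 [ 0.399 -0.093  1.005 -0.026 -0.008]
0.072 [ 0.399 -0.093  1.005  0.006  0.007]
[  0.56405652 -46.94888401 -43.6794168 ] 0.022873191429982336
[[0.485, 0.067, 1.445, -0.011, -0.09], [0.454, 0.026, 1.4, -0.018, 0.06], [0.448, -0.019, 1.074, -0.0, 0.074], [0.436, -0.061, 0.882, 0.011, -0.033], [0.407, -0.073, 0.881, -0.007, -0.048], [0.404, -0.074, 0.881, -0.01, -0.0]]
[[-4.34, -4.883, 0.0], [-13.157, -16.526, 0.0], [-25.172, -30.423, 0.0], [-39.886, -42.066, 
[... 370 characters left out ...]
+01  6.81175799e-03] 0.13812171684959829
[[0.471, 0.069, 1.445, -0.025, -0.199], [0.422, 0.03, 1.41, -0.05, 0.05], [0.416, -0.015, 1.155, -0.033, 0.069], [0.41, -0.062, 1.005, -0.015, 0.067], [0.406, -0.094, 1.004, -0.004, 0.02], [0.405, -0.098, 1.004, -0.004, -0.001]]
[[-4.34, -8.281, 0.0], [-13.157, -28.027, 0.0], [-25.172, -51.596, 0.0], [-39.886, -71.342, 0.0], [-57.0, -79.623, 0.0]]
[[-15.2, 0.0, 0.088], [-30.4, 0.0, 0.177], [-45.6, 0.0, 0.265], [-60.8, 0.0, 0.353], [-76.0, 0.0, 0.441]]
[[-15.475, 7.31, 0.0], [-28.779, 13.596, 0.0], [-39.643, 18.729, 0.0], [-47.615, 22.497, 0.0], [-51.54, 24.351, 0.0]]
0.052 [ 0.405 -0.098  1.004 -0.02  -0.012]
0.072 [ 0.405 -0.098  1.004  0.012  0.006]
```

Call:
{"api": "apply_moves", "payload": {
  "series": [
    {"dx":-4,"dy":-8,"dz":0,"turn":0,"jaw":0.7},
    {"dx":-13,"dy":-27,"dz":0,"turn":0,"jaw":0.7},
    {"dx":-25,"dy":-50,"dz":0,"turn":0,"jaw":0.7},
    {"dx":-40,"dy":-70,"dz":0,"turn":0,"jaw":0.7},
    {"dx":-57,"dy":-78,"dz":0,"turn":0,"jaw":0.7}
  ]
}}

```text
time: 10.38
tool_pos: [0.4219, 0.0341, 0.3282]
tool_rot: [-0.001, 0.752, 0.66, -0.001]
contact_force: [0.1, -0.2, -8.8]
gripper_width: 0.413
grasp_force: 62.4
```

Call:
{"api": "apply_moves", "payload": {
  "series": [
    {"dx":-15,"dy":0,"dz":0,"turn":0.088,"jaw":0.7},
    {"dx":-30,"dy":0,"dz":0,"turn":0.176,"jaw":0.7},
    {"dx":-46,"dy":0,"dz":0,"turn":0.264,"jaw":0.7},
    {"dx":-61,"dy":0,"dz":0,"turn":0.352,"jaw":0.7},
    {"dx":-76,"dy":0,"dz":0,"turn":0.44,"jaw":0.7}
  ]
}}

```text
time: 10.8
tool_pos: [0.4136, -0.0422, 0.3284]
tool_rot: [0.0, 0.879, 0.477, -0.0]
contact_force: [-0.4, 0.6, -10.2]
gripper_width: 0.415
grasp_force: 62.4
```

Call:
{"api": "apply_moves", "payload": {
  "series": [
    {"dx":-15,"dy":6,"dz":2,"turn":0,"jaw":0.7},
    {"dx":-29,"dy":10,"dz":8,"turn":0,"jaw":0.7},
    {"dx":-40,"dy":13,"dz":18,"turn":0,"jaw":0.7},
    {"dx":-48,"dy":14,"dz":28,"turn":0,"jaw":0.7},
    {"dx":-52,"dy":15,"dz":38,"turn":0,"jaw":0.7}
  ]
}}

```text
time: 11.22
tool_pos: [0.3981, -0.094, 0.2896]
tool_rot: [0.0, 0.878, 0.479, -0.001]
contact_force: [-0.1, -0.2, -9.0]
gripper_width: 0.414
grasp_force: 62.5
```

Run:
```python
from h import *
racky();st()
```

```text
scene t11.22 M 0.280 ->-0.0492 rack y -0.0514 iou 0.91
t11.32 p [ 0.3974 -0.0929  0.2874] yaw 0.9996 z [-0.0049  0.002 ] zy -0.0052 zx -0.0010 F [ 0.21  0.2  -9.3 ] M [0.313 0.229 0.026] Mt [ 0.362  0.14  -0.028] w 0.411 g 62.3 q [-0.412 -0.52   2.032 -0.     1.634  0.159]
```

Call:
{"api": "apply_moves", "payload": {
  "series": [
    {"dx":0,"dy":5,"dz":8,"turn":0,"jaw":0.7},
    {"dx":0,"dy":16,"dz":18,"turn":0,"jaw":0.7},
    {"dx":0,"dy":28,"dz":28,"turn":0,"jaw":0.7},
    {"dx":0,"dy":36,"dz":35,"turn":0,"jaw":0.7},
    {"dx":0,"dy":38,"dz":38,"turn":0,"jaw":0.7}
  ]
}}

```text
time: 11.73
tool_pos: [0.4317, -0.1132, 0.2511]
tool_rot: [-0.0, 0.877, 0.48, -0.0]
contact_force: [-0.7, 0.2, -9.2]
gripper_width: 0.409
grasp_force: 62.4
```

Run:
```python
from h import *
st();racky();st()
```

```text
t11.73 p [ 0.4317 -0.1132  0.2511] yaw 1.0023 z [-0.0009  0.0007] zy -0.0011 zx 0.0001 F [-0.69  0.16 -9.22] M [0.14  0.294 0.004] Mt [ 0.323 -0.04  -0.004] w 0.409 g 62.4 q [-0.424 -0.398  2.008  0.     1.533  0.145]
scene t11.73 M 0.323 ->-0.0567 rack y -0.0322 iou 0.93
t11.83 p [ 0.431  -0.1129  0.2515] yaw 1.0024 z [-0.0015  0.001 ] zy -0.0018 zx -0.0000 F [ 0.19  0.52 -9.8 ] M [ 0.147  0.151 -0.026] Mt [0.206 0.042 0.026] w 0.413 g 62.4 q [-0.424 -0.4    2.009  0.     1.535  0.145]
```

Call:
{"api": "apply_moves", "payload": {
  "series": [
    {"dx":0,"dy":12,"dz":-1,"turn":0,"jaw":0.7},
    {"dx":0,"dy":34,"dz":-1,"turn":0,"jaw":0.7},
    {"dx":0,"dy":56,"dz":-1,"turn":0,"jaw":0.7},
    {"dx":0,"dy":68,"dz":0,"turn":0,"jaw":0.7},
    {"dx":0,"dy":70,"dz":2,"turn":0,"jaw":0.7}
  ]
}}

```text
time: 12.25
tool_pos: [0.4919, -0.1519, 0.2518]
tool_rot: [0.002, 0.877, 0.48, 0.001]
contact_force: [-0.4, 0.4, -8.8]
gripper_width: 0.411
grasp_force: 62.4
```

Run:
```python
from h import *
st();racky();st()
```

```text
t12.25 p [ 0.4919 -0.1519  0.2518] yaw 1.0018 z [ 0.0034 -0.0017] zy 0.0038 zx 0.0004 F [-0.37  0.41 -8.84] M [-0.052 -0.041 -0.005] Mt [-0.062 -0.022  0.005] w 0.411 g 62.4 q [-0.444 -0.218  1.866 -0.     1.491  0.125]
scene t12.25 M -0.062 ->0.0109 rack y 0.0130 iou 0.92
t12.35 p [ 0.49   -0.1508  0.2505] yaw 1.0020 z [-0.0002  0.0003] zy -0.0003 zx 0.0001 F [-0.53 -0.83 -9.66] M [0.062 0.01  0.018] Mt [ 0.042  0.047 -0.018] w 0.414 g 62.5 q [-0.444 -0.22   1.87   0.     1.493  0.125]
```

Call:
{"api": "apply_moves", "payload": {
  "series": [
    {"dx":0,"dy":0,"dz":2,"turn":0,"jaw":0.7},
    {"dx":0,"dy":0,"dz":3,"turn":0,"jaw":0.7},
    {"dx":0,"dy":0,"dz":3,"turn":0,"jaw":0},
    {"dx":0,"dy":0,"dz":3,"turn":0,"jaw":0}
  ]
}}

```text
time: 12.68
tool_pos: [0.4905, -0.1511, 0.2495]
tool_rot: [0.002, 0.877, 0.48, 0.001]
contact_force: [0.1, -0.1, -0.4]
gripper_width: 0.677
grasp_force: 0.0
```

Run:
```python
from h import *
st();racky();racky();racky();st()
```

```text
t12.68 p [ 0.4905 -0.1511  0.2495] yaw 1.0020 z [ 0.004  -0.0016] zy 0.0042 zx 0.0008 F [ 0.1  -0.08 -0.36] M [ 0.035 -0.039 -0.009] Mt [-0.014  0.051  0.009] w 0.677 g 0.0 q [-0.444 -0.221  1.872  0.     1.487  0.125]
scene t12.68 M -0.014 ->0.0025 none
scene t12.78 M 0.002 ->-0.0003 rack y 0.0010 iou 0.83
scene t12.88 M 0.044 ->-0.0076 rack y -0.0007 iou 0.84
t12.98 p [ 0.49   -0.151   0.2477] yaw 1.0018 z [ 0.0007 -0.0003] zy 0.0007 zx 0.0001 F [-0.12  0.62 -0.5 ] M [-0.018 -0.027 -0.019] Mt [-0.033 -0.001  0.019] w 1.000 g 0.0 q [-0.444 -0.219  1.873  0.     1.487  0.125]
```

Run:
```python
from h import *
for i in range(4): racky()
st()
```

```text
scene t12.98 M -0.033 ->0.0058 rack y 0.0006 iou 0.81
scene t13.08 M 0.013 ->-0.0022 rack y -0.0029 iou 0.92
scene t13.18 M -0.003 ->0.0006 rack y -0.0013 iou 0.88
scene t13.28 M -0.023 ->0.0041 rack y -0.0031 iou 0.89
t13.38 p [ 0.4898 -0.151   0.2472] yaw 1.0018 z [-0.0001  0.0001] zy -0.0002 zx 0.0000 F [-0.73 -0.23  1.58] M [-0.007 -0.054 -0.034] Mt [-0.049  0.023  0.034] w 0.996 g 0.0 q [-0.444 -0.219  1.873  0.     1.487  0.125]
```

Rack at rest in the middle (≈ −2 mm). Regrip with no load moment.

Call:
{"api": "apply_moves", "payload": {
  "series": [
    {"dx":0,"dy":0,"dz":-1,"turn":0,"jaw":0.3},
    {"dx":0,"dy":0,"dz":-2,"turn":0,"jaw":0.42},
    {"dx":0,"dy":0,"dz":-2,"turn":0,"jaw":0.5},
    {"dx":0,"dy":0,"dz":-2,"turn":0,"jaw":0.56},
    {"dx":0,"dy":0,"dz":-2,"turn":0,"jaw":0.6}
  ]
}}

```text
time: 13.8
tool_pos: [0.4902, -0.1512, 0.2495]
tool_rot: [0.001, 0.877, 0.48, 0.0]
contact_force: [2.5, -1.5, 0.4]
gripper_width: 0.414
grasp_force: 56.4
```

Run:
```python
from h import *
st();racky();racky();st()
```

```text
t13.80 p [ 0.4902 -0.1512  0.2495] yaw 1.0018 z [ 0.0012 -0.0007] zy 0.0014 zx 0.0001 F [ 2.55 -1.51  0.38] M [-0.036 -0.11   0.02 ] Mt [-0.112  0.029 -0.02 ] w 0.414 g 56.4 q [-0.444 -0.22   1.871 -0.     1.489  0.125]
scene t13.80 M -0.112 ->0.0197 none
scene t13.90 M -0.241 ->0.0423 rack y -0.0018 iou 0.88
t14.00 p [ 0.4902 -0.1512  0.2496] yaw 1.0018 z [ 0.0011 -0.0006] zy 0.0012 zx 0.0001 F [ 2.12 -2.18 -0.2 ] M [-0.158 -0.267  0.02 ] Mt [-0.31   0.011 -0.02 ] w 0.417 g 56.4 q [-0.444 -0.22   1.871 -0.     1.49   0.125]
```

Call:
{"api": "apply_moves", "payload": {
  "series": [
    {"dx":0,"dy":0,"dz":-4,"turn":0,"jaw":0.7},
    {"dx":0,"dy":0,"dz":-14,"turn":0,"jaw":0.7},
    {"dx":0,"dy":0,"dz":-30,"turn":0,"jaw":0.7},
    {"dx":0,"dy":0,"dz":-46,"turn":0,"jaw":0.7},
    {"dx":0,"dy":0,"dz":-60,"turn":0,"jaw":0.7}
  ]
}}

```text
time: 14.42
tool_pos: [0.4889, -0.1505, 0.3085]
tool_rot: [-0.002, 0.877, 0.48, -0.001]
contact_force: [0.4, -0.4, -9.2]
gripper_width: 0.412
grasp_force: 61.3
```

Call:
{"api": "apply_moves", "payload": {
  "series": [
    {"dx":0,"dy":0,"dz":-10,"turn":0,"jaw":0.7},
    {"dx":0,"dy":0,"dz":-16,"turn":0,"jaw":0.7},
    {"dx":0,"dy":0,"dz":-19,"turn":0,"jaw":0.7},
    {"dx":0,"dy":0,"dz":-20,"turn":0,"jaw":0.7}
  ]
}}

```text
time: 14.75
tool_pos: [0.4897, -0.1509, 0.3293]
tool_rot: [-0.0, 0.877, 0.48, -0.0]
contact_force: [-0.8, -0.5, -9.6]
gripper_width: 0.412
grasp_force: 61.4
```

Run:
```python
from h import *
for i in range(4): racky()
st()
```

```text
scene t14.75 M 0.142 ->-0.0248 rack y -0.0197 iou 0.92
scene t14.85 M 0.114 ->-0.0200 rack y -0.0223 iou 0.93
scene t14.95 M 0.152 ->-0.0266 rack y -0.0253 iou 0.94
scene t15.05 M 0.143 ->-0.0252 rack y -0.0254 iou 0.91
t15.15 p [ 0.4896 -0.1509  0.3287] yaw 1.0017 z [-0.001   0.0005] zy -0.0012 zx -0.0001 F [-0.04  0.55 -9.09] M [0.166 0.124 0.035] Mt [ 0.194  0.073 -0.035] w 0.413 g 61.3 q [-0.444 -0.254  1.769  0.     1.628  0.125]
```

Call:
{"api": "apply_moves", "payload": {
  "series": [
    {"dx":0,"dy":8,"dz":0,"turn":0,"jaw":0.7},
    {"dx":0,"dy":20,"dz":0,"turn":0,"jaw":0.7},
    {"dx":0,"dy":32,"dz":0,"turn":0,"jaw":0.7},
    {"dx":0,"dy":38,"dz":0,"turn":0,"jaw":0.7}
  ]
}}

```text
time: 15.48
tool_pos: [0.523, -0.1723, 0.3291]
tool_rot: [0.0, 0.877, 0.48, 0.0]
contact_force: [0.5, 0.5, -9.3]
gripper_width: 0.411
grasp_force: 61.5
```

Run:
```python
from h import *
for i in range(4): racky()
st()
```

```text
scene t15.48 M 0.106 ->-0.0186 rack y -0.0028 iou 0.93
scene t15.58 M 0.045 ->-0.0079 rack y -0.0072 iou 0.94
scene t15.68 M 0.078 ->-0.0137 rack y -0.0105 iou 0.93
scene t15.78 M 0.059 ->-0.0103 rack y -0.0138 iou 0.89
t15.88 p [ 0.5216 -0.1712  0.3294] yaw 1.0020 z [0.     0.0001] zy -0.0000 zx 0.0001 F [-0.41 -0.21 -9.71] M [0.103 0.062 0.034] Mt [ 0.107  0.054 -0.034] w 0.410 g 61.5 q [-0.453 -0.164  1.691  0.     1.615  0.116]
```

```bash
cat >> sim.py <<'E'
s5=lambda x:(lambda x:x**3*(10-15*x+6*x*x))(np.clip(x,0,1))
def rows(path,n,p0,y0):
    """path(tau)->(x,y,yaw); returns calls of (dx,dy,turn) in the tool frame at each call's begin"""
    out=[]; cp,cy=np.array(p0,float),y0
    for c in range(0,n,5):
        call=[]; X=np.array([np.cos(cy),np.sin(cy)]); Y=np.array([np.sin(cy),-np.cos(cy)])
        for i in range(c,min(n,c+5)):
            x,y,w=path((i+1)/n); d=np.array([x,y])-cp; call.append((d@X*1000,d@Y*1000,cy-w))
        out.append([(round(a),round(b),round(t,3)) for a,b,t in call]); a,b,t=out[-1][-1]
        cp=cp+(a*X+b*Y)/1000; cy-=t
    return out
E
cat > opt.py <<'E'
from sim import *
from scipy.optimize import differential_evolution
def run(p0,y0,r0,v0,P1y,xb,yb,n=20,bs=(-.008,),rt=0.,hold=3,tend=(0,.6),seed=1):
    def path(x):
        return lambda t:(p0[0]+(x[0]-p0[0])*s5(t),p0[1]+(P1y-p0[1])*s5(t),y0+(x[1]-y0)*s5((t-x[2])/max(.3,1-x[2])))
    def ev(x,b,v=v0): return sim(rows(path(x),n,p0,y0)+[[(0,0,0)]*hold],p0,y0,r0,v,bias=b)
    def cost(x):
        t=ev(x,bs[0]); return ((t[-1,3]-rt)/.01)**2+(t[-1,4]/.01)**2+max(0,abs(t[:,3]).max()-.06)*2e3
    o=differential_evolution(cost,[xb,yb,tend],maxiter=12,popsize=6,seed=seed,polish=False)
    print(o.x.round(3),o.fun); R=rows(path(o.x),n,p0,y0)
    print(ev(o.x,bs[0])[::3].round(3).tolist())
    for b in(-.015,0,.015): print("bias",b,ev(o.x,b)[-1].round(3),[ev(o.x,b,v0+k)[-1,3:].round(3).tolist() for k in(-.01,.01)])
    for c in R: print(c)
E
sed -i 's/dt=.001/dt=.002/; s/range(83)/range(42)/; s#(k+1)/83#(k+1)/42#; s/i%83==82/i%42==41/' sim.py
python3 -c "
from opt import *
run((.5216,-.1712),1.002,-.0175,-.036,.17,(.42,.56),(0.0,1.9))"
```

```text
[0.558 0.655 0.154] 714.2071851262124
[[0.522, -0.171, 1.002, -0.02, -0.035], [0.523, -0.158, 1.002, -0.035, -0.087], [0.528, -0.108, 0.983, -0.066, -0.157], [0.537, -0.022, 0.91, -0.113, -0.201], [0.548, 0.07, 0.8, -0.164, -0.187], [0.555, 0.139, 0.703, -0.201, -0.103], [0.558, 0.167, 0.659, -0.211, 0.009], [0.558, 0.169, 0.655, -0.203, 0.035]]
bias -0.015 [ 0.558  0.169  0.655 -0.213  0.02 ] [[-0.233, 0.01], [-0.193, 0.03]]
bias 0 [ 0.558  0.169  0.655 -0.185  0.048] [[-0.205, 0.037], [-0.165, 0.058]]
bias 0.015 [ 0.558  0.169  0.655 -0.157  0.076] [[-0.177, 0.066], [-0.137, 0.087]]
[(0, 0, np.float64(0.0)), (3, -1, np.float64(0.0)), (8, -4, np.float64(0.0)), (18, -9, np.float64(0.001)), (32, -16, np.float64(0.004))]
[(18, -9, np.float64(0.009)), (40, -20, np.float64(0.025)), (65, -33, np.float64(0.048)), (93, -47, np.float64(0.077)), (121, -61, np.float64(0.111))]
[(27, -17, np.float64(0.038)), (53, -34, np.float64(0.076)), (77, -49, np.float64(0.113)), (97, -63, np.float64(0.148)), (114, -74, np.float64(0.177))]
[(12, -11, np.float64(0.024)), (20, -18, np.float64(0.04)), (24, -22, np.float64(0.05)), (26, -24, np.float64(0.054)), (26, -24, np.float64(0.055))]
```

```bash
cat > opt2.py <<'E'
from sim import *
from scipy.optimize import minimize
def run2(p0,y0,r0,v0,y1,n=10,b=-.008,x0=(-80,0),rt=0.,hold=3,vt=0.,pr=1):
    p0=np.array(p0); X=np.array([np.cos(y0),np.sin(y0)]); E=np.array([-np.sin(y0),np.cos(y0)])
    def path(x):
        return lambda t:(*(p0+(X*x[0]+E*x[1])/1000*s5(t)),y0+(y1-y0)*s5(t))
    def ev(x,b,v=v0):
        return sim(rows(path(x),n,p0,y0)+[[(0,0,0)]*hold],p0,y0,r0,v,bias=b)
    def ev2(x): # unrounded
        import sim as S; return ev(x,b)
    def cost(x): t=ev(x,b); return ((t[-1,3]-rt)/.005)**2+((t[-1,4]-vt)/.005)**2
    o=minimize(cost,x0,method="Nelder-Mead",options=dict(maxiter=80,initial_simplex=[x0,(x0[0]+40,x0[1]),(x0[0],x0[1]+40)]))
    print(o.x.round(1),round(o.fun,3)); print(ev(o.x,b)[::2].round(3).tolist())
    for bb in(-.015,0,.015): print("bias",bb,[ev(o.x,bb,v0+k)[-1,3:].round(3).tolist() for k in(-.01,0,.01)])
    for c in rows(path(o.x),n,p0,y0): print([tuple(map(float,q)) for q in c])
E
python3 -c "
from opt2 import *
run2((.5216,-.1712),1.002,-.0175,-.036,1.45)"
```

```text
[-70.9 -49.7] 0.0
[[0.521, -0.172, 1.004, -0.02, -0.035], [0.522, -0.18, 1.045, -0.022, 0.015], [0.523, -0.204, 1.171, -0.015, 0.055], [0.525, -0.234, 1.328, -0.006, 0.044], [0.525, -0.254, 1.428, -0.002, 0.019], [0.525, -0.257, 1.449, -0.0, 0.002], [0.525, -0.257, 1.45, -0.0, 0.0]]
bias -0.015 [[-0.014, -0.011], [-0.003, -0.002], [0.007, 0.001]]
bias 0 [[-0.006, 0.0], [0.005, 0.007], [0.016, 0.018]]
bias 0.015 [[0.003, 0.013], [0.014, 0.024], [0.025, 0.034]]
[(-1.0, 0.0, -0.004), (-4.0, 3.0, -0.026), (-12.0, 8.0, -0.073), (-23.0, 16.0, -0.142), (-35.0, 25.0, -0.224)]
[(-15.0, 6.0, -0.082), (-27.0, 11.0, -0.151), (-36.0, 14.0, -0.198), (-40.0, 16.0, -0.22), (-40.0, 16.0, -0.224)]
```

Call:
{"api": "apply_moves", "payload": {
  "series": [
    {"dx":-1,"dy":0,"dz":0,"turn":-0.004,"jaw":0.7},
    {"dx":-4,"dy":3,"dz":0,"turn":-0.026,"jaw":0.7},
    {"dx":-12,"dy":8,"dz":0,"turn":-0.073,"jaw":0.7},
    {"dx":-23,"dy":16,"dz":0,"turn":-0.142,"jaw":0.7},
    {"dx":-35,"dy":25,"dz":0,"turn":-0.224,"jaw":0.7}
  ]
}}

```text
time: 16.3
tool_pos: [0.5239, -0.2144, 0.3295]
tool_rot: [0.0, 0.817, 0.577, 0.0]
contact_force: [-0.0, -0.3, -8.4]
gripper_width: 0.414
grasp_force: 61.5
```

Call:
{"api": "apply_moves", "payload": {
  "series": [
    {"dx":-15,"dy":6,"dz":0,"turn":-0.082,"jaw":0.7},
    {"dx":-27,"dy":11,"dz":0,"turn":-0.151,"jaw":0.7},
    {"dx":-36,"dy":14,"dz":0,"turn":-0.198,"jaw":0.7},
    {"dx":-40,"dy":16,"dz":0,"turn":-0.22,"jaw":0.7},
    {"dx":-40,"dy":16,"dz":0,"turn":-0.224,"jaw":0.7}
  ]
}}

```text
time: 16.72
tool_pos: [0.5254, -0.2587, 0.3293]
tool_rot: [0.0, 0.749, 0.663, -0.0]
contact_force: [-1.5, -0.8, -9.1]
gripper_width: 0.41
grasp_force: 61.5
```

Run:
```python
from h import *
for i in range(4): racky()
st()
```

```text
scene t16.72 M -0.020 ->0.0035 rack y 0.0056 iou 0.97
scene t16.82 M -0.047 ->0.0082 rack y 0.0046 iou 0.97
scene t16.92 M -0.045 ->0.0079 rack y 0.0071 iou 0.97
scene t17.02 M 0.022 ->-0.0039 rack y 0.0124 iou 0.96
t17.12 p [ 0.5256 -0.2571  0.3294] yaw 1.4501 z [ 0.0002 -0.0001] zy 0.0002 zx -0.0001 F [-0.02 -0.5  -9.22] M [ 0.023 -0.061  0.016] Mt [-0.058  0.03  -0.016] w 0.412 g 61.5 q [-0.582 -0.077  1.611  0.     1.607 -0.461]
```

Run:
```python
from h import *
for i in range(3): racky()
st()
```

```text
scene t17.12 M -0.058 ->0.0102 rack y 0.0163 iou 0.94
scene t17.22 M -0.081 ->0.0142 rack y 0.0126 iou 0.97
scene t17.32 M -0.060 ->0.0105 rack y 0.0131 iou 0.97
t17.42 p [ 0.5256 -0.2574  0.3293] yaw 1.4498 z [0. 0.] zy 0.0000 zx 0.0000 F [ 1.93 -0.66 -8.87] M [-0.007 -0.104  0.018] Mt [-0.104  0.006 -0.018] w 0.417 g 61.5 q [-0.583 -0.076  1.61   0.     1.607 -0.462]
```

Run:
```python
from h import *
for i in range(6):
    r=racky()
    if r and abs(r[1])>.02: break
st()
```

```text
scene t17.42 M -0.104 ->0.0183 rack y 0.0120 iou 0.97
scene t17.52 M -0.066 ->0.0115 rack y 0.0122 iou 0.97
scene t17.62 M -0.089 ->0.0156 rack y 0.0125 iou 0.97
scene t17.72 M -0.079 ->0.0139 rack y 0.0130 iou 0.97
scene t17.82 M -0.091 ->0.0159 rack y 0.0131 iou 0.96
scene t17.92 M -0.051 ->0.0090 rack y 0.0134 iou 0.97
t18.02 p [ 0.5256 -0.2575  0.3293] yaw 1.4498 z [-0.  0.] zy -0.0000 zx 0.0000 F [-0.71 -0.57 -8.97] M [ 0.049 -0.089  0.032] Mt [-0.082  0.059 -0.032] w 0.412 g 61.5 q [-0.583 -0.076  1.61   0.     1.607 -0.462]
```

The rack stands still at about +13 mm. Holding out the 3 s.

Call:
{"api": "apply_moves", "payload": {
  "series": [
    {"dx":0,"dy":0,"dz":0,"turn":0,"jaw":0.7},
    {"dx":0,"dy":0,"dz":0,"turn":0,"jaw":0.7},
    {"dx":0,"dy":0,"dz":0,"turn":0,"jaw":0.7},
    {"dx":0,"dy":0,"dz":0,"turn":0,"jaw":0.7},
    {"dx":0,"dy":0,"dz":0,"turn":0,"jaw":0.7}
  ]
}}

```text
time: 18.43
tool_pos: [0.5256, -0.2575, 0.3293]
tool_rot: [0.0, 0.749, 0.663, -0.0]
contact_force: [-0.8, -0.6, -9.4]
gripper_width: 0.414
grasp_force: 61.5
```

Call:
{"api": "apply_moves", "payload": {
  "series": [
    {"dx":0,"dy":0,"dz":0,"turn":0,"jaw":0.7},
    {"dx":0,"dy":0,"dz":0,"turn":0,"jaw":0.7},
    {"dx":0,"dy":0,"dz":0,"turn":0,"jaw":0.7},
    {"dx":0,"dy":0,"dz":0,"turn":0,"jaw":0.7},
    {"dx":0,"dy":0,"dz":0,"turn":0,"jaw":0.7}
  ]
}}

```text
time: 18.85
tool_pos: [0.5256, -0.2575, 0.3293]
tool_rot: [0.0, 0.749, 0.663, -0.0]
contact_force: [0.5, -0.6, -8.8]
gripper_width: 0.416
grasp_force: 61.5
```

Run:
```python
from h import *
for i in range(3): racky()
```

```text
scene t18.85 M 0.005 ->-0.0008 rack y 0.0124 iou 0.98
scene t18.95 M -0.050 ->0.0088 rack y 0.0129 iou 0.96
scene t19.05 M -0.037 ->0.0066 rack y 0.0133 iou 0.97
```

Call:
{"api": "apply_moves", "payload": {
  "series": [
    {"dx":0,"dy":0,"dz":0,"turn":0,"jaw":0.7},
    {"dx":0,"dy":0,"dz":0,"turn":0,"jaw":0.7},
    {"dx":0,"dy":0,"dz":0,"turn":0,"jaw":0.7},
    {"dx":0,"dy":0,"dz":0,"turn":0,"jaw":0.7},
    {"dx":0,"dy":0,"dz":0,"turn":0,"jaw":0.7}
  ]
}}

```text
time: 19.57
tool_pos: [0.5256, -0.2575, 0.3293]
tool_rot: [-0.0, 0.749, 0.663, -0.0]
contact_force: [0.6, -0.0, -9.7]
gripper_width: 0.409
grasp_force: 61.5
```

Call:
{"api": "apply_moves", "payload": {
  "series": [
    {"dx":0,"dy":0,"dz":0,"turn":0,"jaw":0.7},
    {"dx":0,"dy":0,"dz":0,"turn":0,"jaw":0.7},
    {"dx":0,"dy":0,"dz":0,"turn":0,"jaw":0.7},
    {"dx":0,"dy":0,"dz":0,"turn":0,"jaw":0.7},
    {"dx":0,"dy":0,"dz":0,"turn":0,"jaw":0.7}
  ]
}}

```text
time: 19.98
tool_pos: [0.5256, -0.2575, 0.3293]
tool_rot: [0.0, 0.749, 0.663, 0.0]
contact_force: [0.3, -0.2, -9.8]
gripper_width: 0.412
grasp_force: 61.5
```

Run:
```python
from h import *
for i in range(2): racky()
st()
```

```text
scene t19.98 M -0.048 ->0.0085 rack y 0.0132 iou 0.96
scene t20.08 M -0.055 ->0.0097 rack y 0.0117 iou 0.97
t20.18 p [ 0.5256 -0.2575  0.3293] yaw 1.4498 z [ 0. -0.] zy 0.0000 zx -0.0000 F [ 0.58  0.29 -9.24] M [-0.005 -0.016  0.017] Mt [-0.016 -0.003 -0.017] w 0.416 g 61.5 q [-0.583 -0.076  1.61   0.     1.607 -0.462]
```

Three seconds in the air are done. Next: turn in place a little so the perpendicular carry clears the bottle, then carry across sideways.

Call:
{"api": "apply_moves", "payload": {
  "series": [
    {"dx":0,"dy":0,"dz":0,"turn":-0.003,"jaw":0.7},
    {"dx":0,"dy":0,"dz":0,"turn":-0.019,"jaw":0.7},
    {"dx":0,"dy":0,"dz":0,"turn":-0.052,"jaw":0.7},
    {"dx":0,"dy":0,"dz":0,"turn":-0.101,"jaw":0.7},
    {"dx":0,"dy":0,"dz":0,"turn":-0.16,"jaw":0.7}
  ]
}}

```text
time: 20.6
tool_pos: [0.5256, -0.2575, 0.3293]
tool_rot: [-0.0, 0.692, 0.722, 0.0]
contact_force: [-0.1, 0.1, -9.4]
gripper_width: 0.415
grasp_force: 61.5
```

Call:
{"api": "apply_moves", "payload": {
  "series": [
    {"dx":0,"dy":0,"dz":0,"turn":-0.059,"jaw":0.7},
    {"dx":0,"dy":0,"dz":0,"turn":-0.108,"jaw":0.7},
    {"dx":0,"dy":0,"dz":0,"turn":-0.141,"jaw":0.7},
    {"dx":0,"dy":0,"dz":0,"turn":-0.157,"jaw":0.7},
    {"dx":0,"dy":0,"dz":0,"turn":-0.16,"jaw":0.7}
  ]
}}

```text
time: 21.02
tool_pos: [0.5256, -0.2575, 0.3293]
tool_rot: [-0.0, 0.633, 0.774, 0.0]
contact_force: [-0.4, -1.0, -9.5]
gripper_width: 0.408
grasp_force: 61.5
```

Run:
```python
from h import *
for i in range(3): racky()
st()
```

```text
scene t21.02 M -0.084 ->0.0147 rack y 0.0169 iou 0.96
scene t21.12 M -0.016 ->0.0028 rack y 0.0211 iou 0.94
scene t21.22 M -0.107 ->0.0188 rack y 0.0124 iou 0.97
t21.32 p [ 0.5256 -0.2574  0.3293] yaw 1.7697 z [-0.0001  0.    ] zy -0.0001 zx 0.0000 F [ -0.48   0.09 -10.03] M [ 0.056 -0.092 -0.021] Mt [-0.101  0.036  0.021] w 0.410 g 61.5 q [-0.583 -0.076  1.61  -0.     1.607 -0.781]
```

Stable. Now the sideways carry.

Call:
{"api": "apply_moves", "payload": {
  "series": [
    {"dx":0,"dy":0,"dz":0,"turn":0,"jaw":0.7},
    {"dx":2,"dy":0,"dz":0,"turn":0,"jaw":0.7},
    {"dx":7,"dy":0,"dz":0,"turn":0,"jaw":0.7},
    {"dx":15,"dy":0,"dz":0,"turn":0,"jaw":0.7},
    {"dx":27,"dy":0,"dz":0,"turn":0,"jaw":0.7}
  ]
}}

```text
time: 21.73
tool_pos: [0.5201, -0.2307, 0.3292]
tool_rot: [0.0, 0.634, 0.774, -0.0]
contact_force: [-0.4, 0.3, -8.6]
gripper_width: 0.414
grasp_force: 61.5
```

Call:
{"api": "apply_moves", "payload": {
  "series": [
    {"dx":17,"dy":0,"dz":0,"turn":0,"jaw":0.7},
    {"dx":37,"dy":0,"dz":0,"turn":0,"jaw":0.7},
    {"dx":62,"dy":0,"dz":0,"turn":0,"jaw":0.7},
    {"dx":90,"dy":0,"dz":0,"turn":0,"jaw":0.7},
    {"dx":122,"dy":0,"dz":0,"turn":0,"jaw":0.7}
  ]
}}

```text
time: 22.15
tool_pos: [0.4953, -0.1095, 0.3294]
tool_rot: [0.0, 0.634, 0.774, 0.0]
contact_force: [0.4, 0.6, -7.8]
gripper_width: 0.411
grasp_force: 61.5
```

Call:
{"api": "apply_moves", "payload": {
  "series": [
    {"dx":33,"dy":0,"dz":0,"turn":0,"jaw":0.7},
    {"dx":68,"dy":0,"dz":0,"turn":0,"jaw":0.7},
    {"dx":103,"dy":0,"dz":0,"turn":0,"jaw":0.7},
    {"dx":137,"dy":0,"dz":0,"turn":0,"jaw":0.7},
    {"dx":170,"dy":0,"dz":0,"turn":0,"jaw":0.7}
  ]
}}

```text
time: 22.57
tool_pos: [0.4608, 0.0581, 0.3296]
tool_rot: [0.0, 0.633, 0.774, 0.001]
contact_force: [-0.9, 0.1, -8.1]
gripper_width: 0.411
grasp_force: 61.5
```

Call:
{"api": "apply_moves", "payload": {
  "series": [
    {"dx":32,"dy":0,"dz":0,"turn":0,"jaw":0.7},
    {"dx":60,"dy":0,"dz":0,"turn":0,"jaw":0.7},
    {"dx":85,"dy":0,"dz":0,"turn":0,"jaw":0.7},
    {"dx":105,"dy":0,"dz":0,"turn":0,"jaw":0.7},
    {"dx":122,"dy":0,"dz":0,"turn":0,"jaw":0.7}
  ]
}}

```text
time: 22.98
tool_pos: [0.4365, 0.1774, 0.3296]
tool_rot: [-0.0, 0.632, 0.775, 0.001]
contact_force: [-0.2, 0.7, -9.6]
gripper_width: 0.413
grasp_force: 61.5
```

Call:
{"api": "apply_moves", "payload": {
  "series": [
    {"dx":12,"dy":0,"dz":0,"turn":0,"jaw":0.7},
    {"dx":20,"dy":0,"dz":0,"turn":0,"jaw":0.7},
    {"dx":25,"dy":0,"dz":0,"turn":0,"jaw":0.7},
    {"dx":27,"dy":0,"dz":0,"turn":0,"jaw":0.7},
    {"dx":27,"dy":0,"dz":0,"turn":0,"jaw":0.7}
  ]
}}

```text
time: 23.4
tool_pos: [0.4327, 0.2015, 0.3294]
tool_rot: [0.0, 0.633, 0.774, 0.0]
contact_force: [-0.3, -0.2, -8.3]
gripper_width: 0.411
grasp_force: 61.6
```

Run:
```python
from h import *
for i in range(4): racky()
st()
```

```text
scene t23.40 M -0.027 ->0.0047 rack y 0.0113 iou 0.96
scene t23.50 M -0.128 ->0.0225 rack y 0.0137 iou 0.94
scene t23.60 M -0.087 ->0.0153 rack y 0.0084 iou 0.92
scene t23.70 M -0.034 ->0.0060 rack y 0.0162 iou 0.91
t23.80 p [0.4332 0.2009 0.3293] yaw 1.7690 z [ 0.     -0.0001] zy 0.0000 zx -0.0001 F [ 0.47  0.94 -9.2 ] M [ 0.034 -0.07   0.008] Mt [-0.075  0.02  -0.008] w 0.414 g 61.6 q [ 0.278 -0.343  1.839 -0.     1.646  0.08 ]
```

Call:
{"api": "apply_moves", "payload": {
  "series": [
    {"dx":0,"dy":0,"dz":0,"turn":-0.005,"jaw":0.7},
    {"dx":0,"dy":0,"dz":0,"turn":-0.02,"jaw":0.7},
    {"dx":0,"dy":0,"dz":0,"turn":-0.047,"jaw":0.7},
    {"dx":0,"dy":0,"dz":0,"turn":-0.085,"jaw":0.7},
    {"dx":0,"dy":0,"dz":0,"turn":-0.125,"jaw":0.7}
  ]
}}

```text
time: 24.22
tool_pos: [0.4331, 0.2013, 0.3293]
tool_rot: [-0.0, 0.583, 0.813, -0.0]
contact_force: [-0.0, -0.2, -9.6]
gripper_width: 0.414
grasp_force: 61.5
```

Call:
{"api": "apply_moves", "payload": {
  "series": [
    {"dx":0,"dy":0,"dz":0,"turn":-0.042,"jaw":0.7},
    {"dx":0,"dy":0,"dz":0,"turn":-0.084,"jaw":0.7},
    {"dx":0,"dy":0,"dz":0,"turn":-0.126,"jaw":0.7},
    {"dx":0,"dy":0,"dz":0,"turn":-0.168,"jaw":0.7},
    {"dx":0,"dy":0,"dz":0,"turn":-0.21,"jaw":0.7}
  ]
}}

```text
time: 24.63
tool_pos: [0.4331, 0.2013, 0.3293]
tool_rot: [-0.0, 0.494, 0.869, -0.0]
contact_force: [0.7, -1.0, -8.9]
gripper_width: 0.415
grasp_force: 61.5
```

Call:
{"api": "apply_moves", "payload": {
  "series": [
    {"dx":0,"dy":0,"dz":0,"turn":-0.042,"jaw":0.7},
    {"dx":0,"dy":0,"dz":0,"turn":-0.084,"jaw":0.7},
    {"dx":0,"dy":0,"dz":0,"turn":-0.126,"jaw":0.7},
    {"dx":0,"dy":0,"dz":0,"turn":-0.168,"jaw":0.7},
    {"dx":0,"dy":0,"dz":0,"turn":-0.21,"jaw":0.7}
  ]
}}

```text
time: 25.05
tool_pos: [0.433, 0.2013, 0.3293]
tool_rot: [-0.0, 0.4, 0.916, -0.0]
contact_force: [0.4, 0.5, -9.4]
gripper_width: 0.411
grasp_force: 61.5
```

Run:
```python
from h import *
racky();st()
```

```text
scene t25.05 M -0.120 ->0.0210 rack y 0.0140 iou 0.94
t25.15 p [0.4331 0.2013 0.3293] yaw 2.3153 z [-0.      0.0001] zy 0.0000 zx 0.0001 F [-0.62 -0.53 -9.11] M [ 0.114  0.02  -0.045] Mt [-0.062  0.097  0.045] w 0.415 g 61.5 q [ 0.279 -0.343  1.839  0.     1.646 -0.465]
```

Call:
{"api": "apply_moves", "payload": {
  "series": [
    {"dx":0,"dy":0,"dz":0,"turn":-0.03,"jaw":0.7},
    {"dx":0,"dy":0,"dz":0,"turn":-0.075,"jaw":0.7},
    {"dx":0,"dy":0,"dz":0,"turn":-0.12,"jaw":0.7},
    {"dx":0,"dy":0,"dz":0,"turn":-0.165,"jaw":0.7},
    {"dx":0,"dy":0,"dz":0,"turn":-0.21,"jaw":0.7}
  ]
}}

```text
time: 25.57
tool_pos: [0.433, 0.2013, 0.3293]
tool_rot: [-0.0, 0.303, 0.953, -0.0]
contact_force: [0.2, 0.6, -9.5]
gripper_width: 0.411
grasp_force: 61.5
```

Call:
{"api": "apply_moves", "payload": {
  "series": [
    {"dx":0,"dy":0,"dz":0,"turn":-0.042,"jaw":0.7},
    {"dx":0,"dy":0,"dz":0,"turn":-0.084,"jaw":0.7},
    {"dx":0,"dy":0,"dz":0,"turn":-0.126,"jaw":0.7},
    {"dx":0,"dy":0,"dz":0,"turn":-0.168,"jaw":0.7},
    {"dx":0,"dy":0,"dz":0,"turn":-0.21,"jaw":0.7}
  ]
}}

```text
time: 25.98
tool_pos: [0.433, 0.2013, 0.3293]
tool_rot: [-0.0, 0.201, 0.98, 0.0]
contact_force: [0.4, 0.1, -10.1]
gripper_width: 0.41
grasp_force: 61.5
```

Call:
{"api": "apply_moves", "payload": {
  "series": [
    {"dx":0,"dy":0,"dz":0,"turn":-0.042,"jaw":0.7},
    {"dx":0,"dy":0,"dz":0,"turn":-0.084,"jaw":0.7},
    {"dx":0,"dy":0,"dz":0,"turn":-0.126,"jaw":0.7},
    {"dx":0,"dy":0,"dz":0,"turn":-0.165,"jaw":0.7},
    {"dx":0,"dy":0,"dz":0,"turn":-0.19,"jaw":0.7}
  ]
}}

```text
time: 26.4
tool_pos: [0.433, 0.2013, 0.3293]
tool_rot: [-0.0, 0.108, 0.994, 0.0]
contact_force: [0.7, -0.5, -8.1]
gripper_width: 0.415
grasp_force: 61.5
```

Call:
{"api": "apply_moves", "payload": {
  "series": [
    {"dx":0,"dy":0,"dz":0,"turn":-0.025,"jaw":0.7},
    {"dx":0,"dy":0,"dz":0,"turn":-0.042,"jaw":0.7},
    {"dx":0,"dy":0,"dz":0,"turn":-0.049,"jaw":0.7}
  ]
}}

```text
time: 26.65
tool_pos: [0.433, 0.2013, 0.3293]
tool_rot: [-0.0, 0.084, 0.997, -0.0]
contact_force: [0.5, 0.6, -8.9]
gripper_width: 0.409
grasp_force: 61.5
```

Run:
```python
from h import *
for i in range(4): racky()
s,R=st(); print("to pan, tool xy mm",(R.T@(np.array([.563,.197,s["tool_pos"][2]])-s["tool_pos"])*1000).round(1))
```

```text
scene t26.65 M -0.116 ->0.0204 none
scene t26.75 M -0.048 ->0.0084 rack y 0.0163 iou 0.86
scene t26.85 M -0.075 ->0.0132 rack y 0.0142 iou 0.96
scene t26.95 M -0.097 ->0.0170 rack y 0.0155 iou 0.96
t27.05 p [0.4331 0.2013 0.3293] yaw 2.9737 z [-0.  0.] zy 0.0000 zx 0.0000 F [ 0.04  0.11 -8.1 ] M [0.082 0.054 0.036] Mt [-0.072  0.067 -0.036] w 0.412 g 61.5 q [ 0.279 -0.344  1.839  0.     1.646 -1.124]
to pan, tool xy mm [-128.8   17.5   -0. ]
```

Run:
```python
from sim import s5
import numpy as np
t=np.arange(41)/40; X=np.round(-129*s5(t)); Y=np.round(np.where(t<.5,32*t*t,16-32*(1-t)**2),1)
for c in range(0,40,5): print([(int(X[k]-X[c]),round(Y[k]-Y[c],1)) for k in range(c+1,c+6)])
```

```text
[(0, np.float64(0.0)), (0, np.float64(0.1)), (0, np.float64(0.2)), (-1, np.float64(0.3)), (-2, np.float64(0.5))]
[(-1, np.float64(0.2)), (-3, np.float64(0.5)), (-5, np.float64(0.8)), (-8, np.float64(1.1)), (-11, np.float64(1.5))]
[(-4, np.float64(0.4)), (-8, np.float64(0.9)), (-13, np.float64(1.4)), (-17, np.float64(1.9)), (-23, np.float64(2.5))]
[(-5, np.float64(0.6)), (-11, np.float64(1.3)), (-16, np.float64(2.0)), (-22, np.float64(2.7)), (-28, np.float64(3.5))]
[(-7, np.float64(0.8)), (-13, np.float64(1.5)), (-18, np.float64(2.2)), (-24, np.float64(2.9)), (-29, np.float64(3.5))]
[(-6, np.float64(0.6)), (-10, np.float64(1.1)), (-15, np.float64(1.6)), (-19, np.float64(2.1)), (-23, np.float64(2.5))]
[(-3, np.float64(0.4)), (-6, np.float64(0.7)), (-8, np.float64(1.0)), (-10, np.float64(1.3)), (-11, np.float64(1.5))]
[(-1, np.float64(0.2)), (-2, np.float64(0.3)), (-2, np.float64(0.4)), (-2, np.float64(0.5)), (-2, np.float64(0.5))]
```

Call:
{"api": "apply_moves", "payload": {
  "series": [
    {"dx":0,"dy":0,"dz":0,"turn":0,"jaw":0.7},
    {"dx":0,"dy":0.1,"dz":0,"turn":0,"jaw":0.7},
    {"dx":0,"dy":0.2,"dz":0,"turn":0,"jaw":0.7},
    {"dx":-1,"dy":0.3,"dz":0,"turn":0,"jaw":0.7},
    {"dx":-2,"dy":0.5,"dz":0,"turn":0,"jaw":0.7}
  ]
}}

```text
time: 27.47
tool_pos: [0.4352, 0.2015, 0.3293]
tool_rot: [0.0, 0.084, 0.996, 0.0]
contact_force: [0.9, -0.9, -9.7]
gripper_width: 0.413
grasp_force: 61.5
```

Call:
{"api": "apply_moves", "payload": {
  "series": [
    {"dx":-1,"dy":0.2,"dz":0,"turn":0,"jaw":0.7},
    {"dx":-3,"dy":0.5,"dz":0,"turn":0,"jaw":0.7},
    {"dx":-5,"dy":0.8,"dz":0,"turn":0,"jaw":0.7},
    {"dx":-8,"dy":1.1,"dz":0,"turn":0,"jaw":0.7},
    {"dx":-11,"dy":1.5,"dz":0,"turn":0,"jaw":0.7}
  ]
}}

```text
time: 27.88
tool_pos: [0.4466, 0.201, 0.3293]
tool_rot: [0.0, 0.084, 0.996, -0.0]
contact_force: [-0.4, 0.1, -9.8]
gripper_width: 0.41
grasp_force: 61.5
```

Call:
{"api": "apply_moves", "payload": {
  "series": [
    {"dx":-4,"dy":0.4,"dz":0,"turn":0,"jaw":0.7},
    {"dx":-8,"dy":0.9,"dz":0,"turn":0,"jaw":0.7},
    {"dx":-13,"dy":1.4,"dz":0,"turn":0,"jaw":0.7},
    {"dx":-17,"dy":1.9,"dz":0,"turn":0,"jaw":0.7},
    {"dx":-23,"dy":2.5,"dz":0,"turn":0,"jaw":0.7}
  ]
}}

```text
time: 28.3
tool_pos: [0.4696, 0.1997, 0.3292]
tool_rot: [-0.0, 0.084, 0.996, -0.0]
contact_force: [-0.9, -0.4, -9.3]
gripper_width: 0.414
grasp_force: 61.5
```

Call:
{"api": "apply_moves", "payload": {
  "series": [
    {"dx":-5,"dy":0.6,"dz":0,"turn":0,"jaw":0.7},
    {"dx":-11,"dy":1.3,"dz":0,"turn":0,"jaw":0.7},
    {"dx":-16,"dy":2.0,"dz":0,"turn":0,"jaw":0.7},
    {"dx":-22,"dy":2.7,"dz":0,"turn":0,"jaw":0.7},
    {"dx":-28,"dy":3.5,"dz":0,"turn":0,"jaw":0.7}
  ]
}}

```text
time: 28.72
tool_pos: [0.4981, 0.1984, 0.3292]
tool_rot: [-0.0, 0.084, 0.996, -0.0]
contact_force: [0.0, -0.6, -8.9]
gripper_width: 0.414
grasp_force: 61.5
```

Call:
{"api": "apply_moves", "payload": {
  "series": [
    {"dx":-7,"dy":0.8,"dz":0,"turn":0,"jaw":0.7},
    {"dx":-13,"dy":1.5,"dz":0,"turn":0,"jaw":0.7},
    {"dx":-18,"dy":2.2,"dz":0,"turn":0,"jaw":0.7},
    {"dx":-24,"dy":2.9,"dz":0,"turn":0,"jaw":0.7},
    {"dx":-29,"dy":3.5,"dz":0,"turn":0,"jaw":0.7}
  ]
}}

```text
time: 29.13
tool_pos: [0.5274, 0.197, 0.3293]
tool_rot: [0.0, 0.084, 0.996, -0.0]
contact_force: [0.1, 0.1, -8.6]
gripper_width: 0.412
grasp_force: 61.5
```

Call:
{"api": "apply_moves", "payload": {
  "series": [
    {"dx":-6,"dy":0.6,"dz":0,"turn":0,"jaw":0.7},
    {"dx":-10,"dy":1.1,"dz":0,"turn":0,"jaw":0.7},
    {"dx":-15,"dy":1.6,"dz":0,"turn":0,"jaw":0.7},
    {"dx":-19,"dy":2.1,"dz":0,"turn":0,"jaw":0.7},
    {"dx":-23,"dy":2.5,"dz":0,"turn":0,"jaw":0.7}
  ]
}}

```text
time: 29.55
tool_pos: [0.5502, 0.1957, 0.3293]
tool_rot: [-0.0, 0.084, 0.996, 0.0]
contact_force: [0.2, 0.7, -9.2]
gripper_width: 0.413
grasp_force: 61.5
```

Call:
{"api": "apply_moves", "payload": {
  "series": [
    {"dx":-3,"dy":0.4,"dz":0,"turn":0,"jaw":0.7},
    {"dx":-6,"dy":0.7,"dz":0,"turn":0,"jaw":0.7},
    {"dx":-8,"dy":1.0,"dz":0,"turn":0,"jaw":0.7},
    {"dx":-10,"dy":1.3,"dz":0,"turn":0,"jaw":0.7},
    {"dx":-11,"dy":1.5,"dz":0,"turn":0,"jaw":0.7}
  ]
}}

```text
time: 29.97
tool_pos: [0.5611, 0.1953, 0.3293]
tool_rot: [0.0, 0.084, 0.996, -0.0]
contact_force: [0.1, 0.7, -9.1]
gripper_width: 0.412
grasp_force: 61.5
```

Call:
{"api": "apply_moves", "payload": {
  "series": [
    {"dx":-1,"dy":0.2,"dz":0,"turn":0,"jaw":0.7},
    {"dx":-2,"dy":0.3,"dz":0,"turn":0,"jaw":0.7},
    {"dx":-2,"dy":0.4,"dz":0,"turn":0,"jaw":0.7},
    {"dx":-2,"dy":0.5,"dz":0,"turn":0,"jaw":0.7},
    {"dx":-2,"dy":0.5,"dz":0,"turn":0,"jaw":0.7}
  ]
}}

```text
time: 30.38
tool_pos: [0.5629, 0.1956, 0.3293]
tool_rot: [-0.0, 0.084, 0.996, 0.0]
contact_force: [-0.6, 0.3, -9.2]
gripper_width: 0.415
grasp_force: 61.5
```

Run:
```python
from h import *
for i in range(4): racky()
s,R=st(); print("to pan, tool xy mm",(R.T@(np.array([.563,.197,s["tool_pos"][2]])-s["tool_pos"])*1000).round(1))
```

```text
scene t30.38 M -0.101 ->0.0177 rack y 0.0150 iou 0.97
scene t30.48 M -0.108 ->0.0189 rack y 0.0133 iou 0.96
scene t30.58 M -0.132 ->0.0232 rack y 0.0153 iou 0.96
scene t30.68 M -0.101 ->0.0178 rack y 0.0144 iou 0.96
t30.78 p [0.5629 0.1955 0.3293] yaw 2.9737 z [0. 0.] zy 0.0000 zx -0.0000 F [-0.25  0.04 -9.2 ] M [ 0.083  0.006 -0.043] Mt [-0.081  0.02   0.043] w 0.409 g 61.5 q [ 0.209 -0.051  1.586  0.     1.606 -1.194]
to pan, tool xy mm [0.2 1.5 0. ]
```

Call:
{"api": "apply_moves", "payload": {
  "series": [
    {"dx":0,"dy":-4,"dz":0,"turn":0,"jaw":0.7},
    {"dx":0,"dy":-8,"dz":0,"turn":0,"jaw":0.7},
    {"dx":0,"dy":-8,"dz":0.5,"turn":0,"jaw":0.7},
    {"dx":0,"dy":-8,"dz":1.5,"turn":0,"jaw":0.7},
    {"dx":0,"dy":-8,"dz":3,"turn":0,"jaw":0.7}
  ]
}}

```text
time: 31.2
tool_pos: [0.5616, 0.1875, 0.3264]
tool_rot: [0.0, 0.084, 0.996, 0.0]
contact_force: [0.7, -0.4, -9.7]
gripper_width: 0.414
grasp_force: 61.5
```

Call:
{"api": "apply_moves", "payload": {
  "series": [
    {"dx":0,"dy":0,"dz":2,"turn":0,"jaw":0.7},
    {"dx":0,"dy":0,"dz":4,"turn":0,"jaw":0.7},
    {"dx":0,"dy":0,"dz":6,"turn":0,"jaw":0.7},
    {"dx":0,"dy":0,"dz":8,"turn":0,"jaw":0.7},
    {"dx":0,"dy":0,"dz":10,"turn":0,"jaw":0.7}
  ]
}}

```text
time: 31.62
tool_pos: [0.5615, 0.1877, 0.316]
tool_rot: [-0.0, 0.084, 0.996, -0.0]
contact_force: [0.8, 0.4, -8.2]
gripper_width: 0.41
grasp_force: 61.5
```

Call:
{"api": "apply_moves", "payload": {
  "series": [
    {"dx":0,"dy":0,"dz":2,"turn":0,"jaw":0.7},
    {"dx":0,"dy":0,"dz":4,"turn":0,"jaw":0.7},
    {"dx":0,"dy":0,"dz":6,"turn":0,"jaw":0.7},
    {"dx":0,"dy":0,"dz":8,"turn":0,"jaw":0.7},
    {"dx":0,"dy":0,"dz":9.5,"turn":0,"jaw":0.7}
  ]
}}

```text
time: 32.03
tool_pos: [0.5615, 0.1876, 0.3065]
tool_rot: [-0.0, 0.084, 0.996, -0.0]
contact_force: [-0.5, -0.2, -8.9]
gripper_width: 0.408
grasp_force: 61.5
```

Run:
```python
from h import *
for i in range(3): racky()
st()
```

```text
scene t32.03 M -0.084 ->0.0147 rack y 0.0076 iou 0.97
scene t32.13 M -0.003 ->0.0005 rack y 0.0072 iou 0.97
scene t32.23 M 0.009 ->-0.0017 rack y 0.0058 iou 0.95
t32.33 p [0.5617 0.1877 0.3071] yaw 2.9738 z [0.0004 0.0001] zy 0.0002 zx -0.0004 F [ 0.49  0.64 -9.5 ] M [ 0.009  0.015 -0.06 ] Mt [-0.006  0.016  0.06 ] w 0.412 g 61.5 q [ 0.197 -0.053  1.624  0.     1.569 -1.206]
```

Rack at +7 mm and still. Final slow lowering.

Call:
{"api": "apply_moves", "payload": {
  "series": [
    {"dx":0,"dy":0,"dz":1,"turn":0,"jaw":0.7},
    {"dx":0,"dy":0,"dz":2,"turn":0,"jaw":0.7},
    {"dx":0,"dy":0,"dz":3.5,"turn":0,"jaw":0.7},
    {"dx":0,"dy":0,"dz":5,"turn":0,"jaw":0.7},
    {"dx":0,"dy":0,"dz":6,"turn":0,"jaw":0.7}
  ]
}}

```text
time: 32.75
tool_pos: [0.5615, 0.1876, 0.3004]
tool_rot: [-0.0, 0.084, 0.996, -0.0]
contact_force: [0.2, 0.3, -9.1]
gripper_width: 0.41
grasp_force: 61.5
```

Call:
{"api": "apply_moves", "payload": {
  "series": [
    {"dx":0,"dy":0,"dz":1,"turn":0,"jaw":0.7},
    {"dx":0,"dy":0,"dz":2,"turn":0,"jaw":0.7},
    {"dx":0,"dy":0,"dz":3,"turn":0,"jaw":0.7},
    {"dx":0,"dy":0,"dz":3.5,"turn":0,"jaw":0.7},
    {"dx":0,"dy":0,"dz":3.5,"turn":0,"jaw":0.7}
  ]
}}

```text
time: 33.17
tool_pos: [0.5616, 0.1876, 0.2976]
tool_rot: [0.0, 0.084, 0.996, 0.0]
contact_force: [-0.5, -0.5, -7.7]
gripper_width: 0.412
grasp_force: 61.7
```

Run:
```python
from h import *
st(); racky(); racky(); st()
```

```text
t33.17 p [0.5616 0.1876 0.2976] yaw 2.9738 z [ 0.0003 -0.    ] zy 0.0000 zx -0.0003 F [-0.52 -0.47 -7.67] M [-0.039  0.124 -0.026] Mt [0.059 0.116 0.026] w 0.412 g 61.7 q [ 0.197 -0.049  1.636 -0.     1.554 -1.206]
scene t33.17 M 0.059 ->-0.0104 rack y 0.0085 iou 0.98
scene t33.27 M 0.039 ->-0.0069 rack y 0.0037 iou 0.96
t33.37 p [0.5616 0.1876 0.2976] yaw 2.9738 z [0.0003 0.    ] zy 0.0001 zx -0.0003 F [-1.05  0.03 -6.27] M [-0.02   0.207 -0.023] Mt [0.054 0.201 0.023] w 0.418 g 61.7 q [ 0.197 -0.049  1.636 -0.     1.554 -1.206]
```

Call:
{"api": "apply_moves", "payload": {
  "series": [
    {"dx":0,"dy":0,"dz":0.7,"turn":0,"jaw":0.7},
    {"dx":0,"dy":0,"dz":1.2,"turn":0,"jaw":0.7},
    {"dx":0,"dy":0,"dz":1.2,"turn":0,"jaw":0.3},
    {"dx":0,"dy":0,"dz":1.2,"turn":0,"jaw":0},
    {"dx":0,"dy":0,"dz":1.2,"turn":0,"jaw":0}
  ]
}}

```text
time: 33.78
tool_pos: [0.5625, 0.1878, 0.2979]
tool_rot: [0.002, 0.084, 0.996, 0.001]
contact_force: [-0.7, -0.4, -0.6]
gripper_width: 0.823
grasp_force: 0.0
```

Run:
```python
from h import *
for i in range(4): racky()
st()
```

```text
scene t33.78 M 0.006 ->-0.0011 rack y 0.0068 iou 0.97
scene t33.88 M 0.044 ->-0.0076 rack y 0.0064 iou 0.95
scene t33.98 M -0.001 ->0.0003 rack y 0.0048 iou 0.97
scene t34.08 M -0.013 ->0.0024 rack y 0.0085 iou 0.97
t34.18 p [0.5616 0.1877 0.2961] yaw 2.9738 z [0.0001 0.0001] zy 0.0001 zx -0.0001 F [ 0.26  0.82 -0.04] M [ 0.    -0.008 -0.021] Mt [-0.002 -0.008  0.021] w 0.999 g 0.0 q [ 0.197 -0.048  1.638  0.     1.552 -1.206]
```

Released, rack still at about +7 mm. Withdraw straight up.

Call:
{"api": "apply_moves", "payload": {
  "series": [
    {"dx":0,"dy":0,"dz":-6,"turn":0,"jaw":0},
    {"dx":0,"dy":0,"dz":-20,"turn":0,"jaw":0},
    {"dx":0,"dy":0,"dz":-45,"turn":0,"jaw":0},
    {"dx":0,"dy":0,"dz":-75,"turn":0,"jaw":0},
    {"dx":0,"dy":0,"dz":-105,"turn":0,"jaw":0}
  ]
}}

```text
time: 34.6
tool_pos: [0.5613, 0.1876, 0.4032]
tool_rot: [0.0, 0.084, 0.996, 0.0]
contact_force: [-0.5, 0.1, 0.1]
gripper_width: 0.999
grasp_force: 0.0
```

Call:
{"api": "apply_moves", "payload": {
  "series": [
    {"dx":0,"dy":0,"dz":-25,"turn":0,"jaw":0},
    {"dx":0,"dy":0,"dz":-40,"turn":0,"jaw":0},
    {"dx":0,"dy":0,"dz":-40,"turn":0,"jaw":0},
    {"dx":0,"dy":0,"dz":-40,"turn":0,"jaw":0},
    {"dx":0,"dy":0,"dz":-40,"turn":0,"jaw":0}
  ]
}}

```text
time: 35.02
tool_pos: [0.5614, 0.1876, 0.4401]
tool_rot: [-0.001, 0.084, 0.996, -0.0]
contact_force: [0.3, -0.1, 0.0]
gripper_width: 0.998
grasp_force: 0.0
```

Run:
```python
from h import *
s,R=st(); f=grab_frame("scene"); cv2.imwrite("pics/end.png",cv2.resize(f["pixels"][150:300,280:480,::-1],(800,600),interpolation=cv2.INTER_CUBIC))
```

```text
t35.02 p [0.5614 0.1876 0.4401] yaw 2.9738 z [-0.0015 -0.0003] zy -0.0005 zx 0.0014 F [ 0.27 -0.12  0.05] M [-0.015  0.03  -0.035] Mt [0.019 0.027 0.035] w 0.998 g 0.0 q [ 0.197 -0.067  1.422  0.     1.788 -1.206]
```

View pics/end.png

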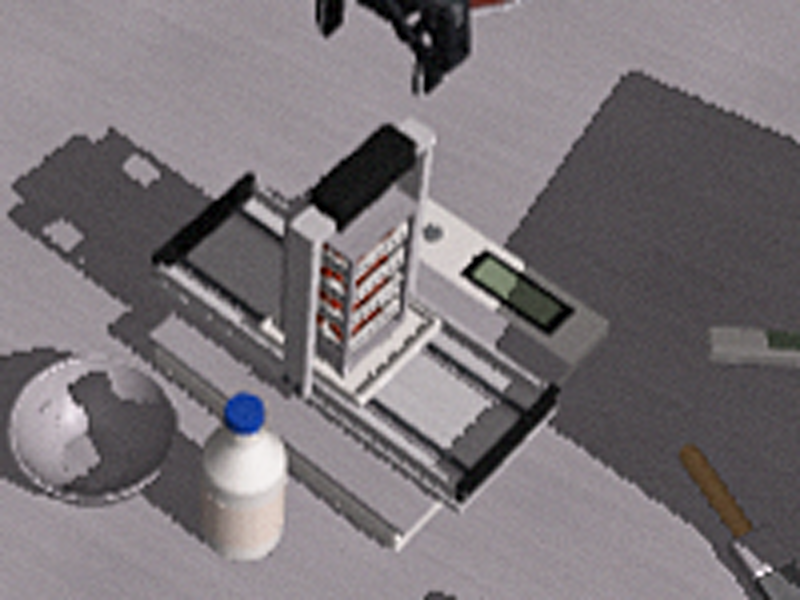

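The carrier lies along the pan, the rack stands upright under the bar in the middle (around (365,290) in the crop), and the gripper is clear above. I'm handing in.

```bash
python3 -c "
from plant import ticket
print(ticket.job_done())"
```

```text
the job is handed in; nothing more can be done
None
```

I handed in the job with the carrier set down along the scale's pan about 9 mm from its centre, the rack upright and about 7 mm off the carrier's middle, and the gripper released and clear; the rack was held within 25 mm for about 4 s in the air, centred by shifting and turning the carrier since the moves allow no tilt, with one set-down on the table to regrip, and the hand-in returned no verdict.

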